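# Pry the terminal cover off the bench power supply

### The job

Take the wooden-handled pry tool, slip its flat blade under the lip of the grey snap-fit cover at the notch on top of the power supply, and lever that end up until the cover has snapped clear of its catches; keep your fingers off the cover until it has popped up. Then lay the tool down flat on the bench, lift the loosened cover off and set it down gently, right way up, on the dark rubber mat. Leave the bottle, the tube rack and the tip box where they stand.

Things in the scene. Friction and masses are not known exactly. Their poses are not given: they have to be found in the camera images.
- pry_handle (a point): Pry tool, 160 mm long, 140 g, lying on the bench: wooden handle 90 long x 20 wide x 24 mm high and, from its +x end, a flat steel blade 70 long x 16 wide x 3 mm thick at half the handle's height. This point is the handle's centre (12 mm above the bench), close to the balance point; x points along the tool to the blade, y across it, z up. The blade begins 45 mm along x from here.
- pry_tip (a point): The middle of the blade's end edge, half-way through its thickness, 115 mm along x from the handle's centre; same axes.
- supply: Bench power supply, a white box fixed to the bench, 170 (x) x 120 (y) x 80 mm high, with a flat top (deck). Origin at the centre of its underside; z up; the cover's notch faces its -x end, where a dark pad on the deck marks the place before the notch. Under the cover: a black terminal block 18 mm high and two spring catches that hold the cover's notch end.
- seat (a point): Fixed point on the deck under the middle of the cover's seat, at (-15, 0, 80) mm in the power supply's frame, same axes. The seated cover's underside centre is here.
- cover_center (a point): Centre of the grey snap-fit cover, a cap open below, 100 (x) x 52 (y) x 24 mm high, 120 g; axes as the power supply's. Its plain sides, 52 mm apart, can be gripped from above. About 13 N up at the lip pops the notch end; the other end just rests, as a hinge. Once the lip has risen over 9 mm it stays about 8 mm up (tilt 0.09 rad) by itself and the cover can be lifted straight off.
- notch (a point): The notch, an opening 32 wide x 7 mm high in the cover's lower edge at its -x end. This point: on the deck, mid-opening, at the outer face of the lip, 46 mm from the cover's centre; axes as the cover's, moves with it. The lip is 8 mm thick in x, set back 4 mm as a shallow U. The blade may go 20 mm in along +x. The deck reaches 24 mm along -x to the box's edge, a fulcrum; beyond is free air.
- board_top (a point): Centre of the top of a dark rubber mat fixed on the bench, 150 x 150 x 3 mm; z up.
- bottle: White plastic bottle, 56 mm across, 130 mm high, standing; origin at the centre of its underside.
- tube_rack: Steel rack with four capped tubes, 70 x 160 mm, 95 mm high; origin at the centre of its underside.
- tip_box: White and clear pipette tip box, 120 x 85 mm, 80 mm high; origin at the centre of its underside.
Things that resemble listed ones, but are neither listed nor needed, are in the scene too. What is meant by the part that bears cover_center is not orange, and is the larger of those in its own colour.

How it is judged:
By the outcome, as a careful person would: the job done as asked, in the order asked, and still so for the second after the job is handed in, with the robot touching nothing.
It also fails if it takes over 58 s, if anything falls off the work surface, if the arm or the gripper's body presses on something with over 40 N, if the wrist force passes 120 N, or if a joint passes its speed limit or range.

### The arm

A 7-joint arm with a two-finger parallel gripper is mounted at the origin on the work surface. World frame = base frame: x ahead of the robot, y to its left, z up, the work surface at z = 0. Lengths are in m, angles in rad, forces in N, time in s.
With the tool pointing down it reaches from about 0.4 to 0.85 m from the base axis. Payload 6.9 kg.
Tool frame: the origin (TCP) lies between the finger pads; the fingertips stand 22 mm ahead of it and the grasp point (between the pads) lies 3 mm ahead of it; z points along the fingers, y is the direction in which the jaws open and shut (so a half turn about z gives the same grasp; the last joint's range is limited). The gripper opens to 85 mm and grips with 20 to 120 N. Pads are 22 mm wide; open, the fingers measure 114 mm over their backs; the gripper's body (76 mm by 85 mm) begins 54 mm behind the grasp point. The pads swing forward as they close: fully open they stand 13 mm farther back than shut.
Start: joints at [-1.222, 0.507, -0.238, 1.5, 0.126, 1.149, -0.155], TCP at [0.151, 0.607, 0.253] pointing down, gripper open.
Joint ranges: [-3.08, 3.08], [-0.24, 2.05], [-1.43, 1.35], [0, 2.5], [-1.52, 4.66], [0.17, 1.96], [-2.89, 2.89]. Speed limits (rad/s): [2.39, 2.39, 3.14, 3.14, 3.14, 3.14, 3.14].

### API

Orientations are given as a rotation vector (axis times angle).
In Python, from station import ctrl gives the robot as it stands. The module is installed in compiled form; this text tells all that it offers.
- The arm moves only by the tool jog_arm, never from a script. Its argument "plan" is a list of rows, each a list of 3 entries, a list of its own where there are three numbers: the shift along the tool's x, y, z in mm, then the turn, a rotation vector about the tool's x, y, z in degrees, then the gripper's target within -1 to 1 (shut at 1, half-way at 0, fully open at -1). In form: [[[x, y, z], [rx, ry, rz], hand], ...]. A call has 1 to 20 rows; each row shifts and turns the commanded pose from where the row before left it, along the tool's axes as they then stand; what a row does not reach is not made up. A row lasts 1/12 s, in which the tool goes at most 41.7 mm and 7.16 degrees, less where a joint would pass 70% of its speed; a pose out of reach is approached as far as the arm can. A call is refused whole if a number of a shift passes 41.7 or a number of a turn 7.16, either way. A call with a gripper value outside its range is refused whole. The fingers move at their own pace and stop on an object; the grip force is fixed at half the most. Time passes only in rows, so rows that do not move let the fingers close. It gives the time, the measured TCP pose, the force and the opening at its end, in the units of the state.
- ctrl.read_state(): the state, without advancing time (a new reading comes with each control period).
- ctrl.capture(name): name is "scene" or "top"; returns the picture (400x640x3 uint8, red, green, blue); there is no depth.
- ctrl.camera_info(name): a dict with "mtx" (3x3 intrinsics, pixels), "k1" (the pictures are not rectified: a ray, as slopes to the right and down, at radius r is drawn at 1 + k1 r^2 times it, then the intrinsics apply), "rvec" (rotation vector, rad) and "tvec" (3), from world to camera coordinates, as OpenCV has them. Camera axes: x right, y down, z forward; pixel columns grow to the right and rows downward; lengths in m; the calibration is good to about 2 mm. A picture is of the moment at which its call begins. camera_info takes no time and is no camera call.
- ctrl.finish_job(): hands the job in, once; it reports no verdict.
Trained networks look in the newest picture that a camera, given by its name, has taken for a name from the list of things; names that differ only in an ending like _2 or _b are one class to them, and where a whole thing is asked for, a point or a joint stands for the part that bears it (a point fixed in the world has none). Each returns a list of dicts, best first, with "p" (0 to 1); they miss things now and then, are a little off and sometimes report something else, mostly with a low value. They report only what shows in the picture. A call takes as long as a camera call. They do not tell look-alikes from the thing itself.
- ctrl.look_for(query, camera): "position" ([x, y, z] in m, in world coordinates, good to about 4 mm: the middle of the surface that is visible of it).
The state is a dict: "time_s": time; "qpos": joint angles; "dq": joint speeds; "joint_torque": joint torques, N m; "position": TCP position; "ee_rot": TCP orientation; "force": force on the tool from outside, world axes, zero at the start; "torque": the same for the moment, N m; "gripper_width": finger opening in m.
Only numpy, scipy, OpenCV 4.12 (cv2) and the standard library are available. Lean on these libraries where they do the work, as an engineer would, in place of code of your own. Each camera call takes 0.05 s, during which the arm holds its last target.

## Working session

There is one attempt and no reset: what is moved stays moved. The work goes in short steps, Python scripts to look and compute and a tool call to move; the robot and the scene stay as the last step left them, time stands still between calls to the robot, and variables do not carry over. Pictures are saved under pics/ and viewed, and the job is handed in when it is done.

Besides the shell and the picture viewer there is one more tool, called after ">>>" by a JSON object that holds its "api" and its "payload", one argument or row to a line. jog_arm: Moves the arm, as the interface text tells. Its arguments: {"type":"object","properties":{"plan":{"type":"array","items":{"type":"array"}}},"required":["plan"]}

```bash
mkdir -p pics; cat > h.py <<'E'
import numpy as np, cv2
from station import ctrl
from scipy.spatial.transform import Rotation as R
def cam(n):
    c=ctrl.camera_info(n); return np.array(c['mtx'],float),float(c['k1']),R.from_rotvec(np.array(c['rvec'],float).ravel()).as_matrix(),np.array(c['tvec'],float).ravel()
def proj(n,P):
    K,k,Rm,t=cam(n); p=np.atleast_2d(P)@Rm.T+t; s=p[:,:2]/p[:,2:]; s=s*(1+k*(s**2).sum(1,keepdims=True)); return s@K[:2,:2].T+K[:2,2]
def ray(n,uv):
    K,k,Rm,t=cam(n); u=cv2.undistortPoints(np.array([[uv]],float),K,np.array([k,0,0,0,0.]))[0,0]
    return -Rm.T@t, Rm.T@np.array([u[0],u[1],1])
def atz(n,uv,z):
    o,d=ray(n,uv); return o+d*(z-o[2])/d[2]
def snap(n,f):
    im=ctrl.capture(n); cv2.imwrite('pics/'+f,cv2.cvtColor(im,cv2.COLOR_RGB2BGR)); return im
E
python3 - <<'E'
from h import *
for n in('scene','top'):
    snap(n,n+'0.png'); print(n,ctrl.camera_info(n))
    for q in ['pry_handle','pry_tip','supply','cover_center','notch','board_top','bottle','tube_rack','tip_box']:
        print(q,[(np.round(d['position'],3).tolist(),round(d['p'],2)) for d in ctrl.look_for(q,n)])
print(ctrl.read_state())
E
```

```text
scene {'mtx': array([[415.01106325,   0.        , 328.53067222],
       [  0.        , 415.01106325, 198.25451964],
       [  0.        ,   0.        ,   1.        ]]), 'k1': -0.07568082614724929, 'rvec': array([ 2.07041183,  0.77740543, -0.38609436]), 'tvec': array([-0.46129581, -0.19518351,  1.31426517])}
pry_handle []
pry_tip [([0.498, -0.298, 0.016], 0.59)]
supply [([0.651, -0.039, 0.074], 0.75), ([0.499, -0.292, 0.014], 0.29)]
cover_center [([0.634, -0.008, 0.106], 0.87), ([0.551, -0.18, 0.023], 0.76), ([0.46, 0.014, 0.014], 0.71)]
notch [([0.556, -0.172, 0.022], 0.89), ([0.635, -0.007, 0.1], 0.88), ([0.462, 0.015, 0.011], 0.69)]
board_top [([0.488, 0.334, -0.0], 0.61)]
bottle [([0.718, -0.346, 0.077], 0.58)]
tube_rack [([0.806, 0.035, 0.06], 0.91)]
tip_box [([0.722, 0.289, 0.063], 0.98)]
top {'mtx': array([[409.95857207,   0.        , 315.60748806],
       [  0.        , 409.95857207, 198.09249239],
       [  0.        ,   0.        ,   1.        ]]), 'k1': -0.0129794511059501, 'rvec': array([ 2.20072387, -2.17022872,  0.09858974]), 'tvec': array([-0.02946828,  0.62391965,  1.0
[... 573 characters left out ...]
01, 0.314, 0.082], 0.62)]
{'time_s': 1.0, 'qpos': array([-1.22151457,  0.50746095, -0.23761072,  1.50022848,  0.12570367,
        1.14890275, -0.15481039]), 'dq': array([ 0.00080265,  0.001777  ,  0.00026648,  0.00054943, -0.00087016,
       -0.00059128,  0.00010084]), 'joint_torque': array([-9.08579532e-04, -6.20382214e+01, -2.18585841e+00, -2.49959546e+01,
        1.36791970e-02,  2.12706182e-03,  5.50294862e-05]), 'position': array([0.15087342, 0.60649023, 0.25328977]), 'ee_rot': array([-3.82014351e-01, -3.11827324e+00,  3.09240269e-05]), 'force': array([ 0.53044016,  0.30870531, -0.18091193]), 'torque': array([-0.0314998 , -0.04850391, -0.00557957]), 'gripper_width': 0.08535666972991987}
```

View pics/scene0.png

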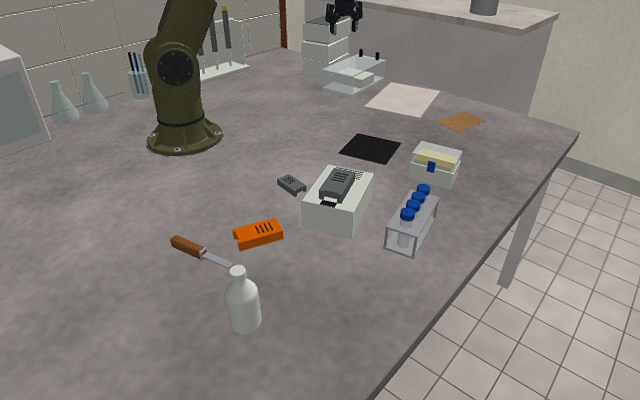

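View pics/top0.png

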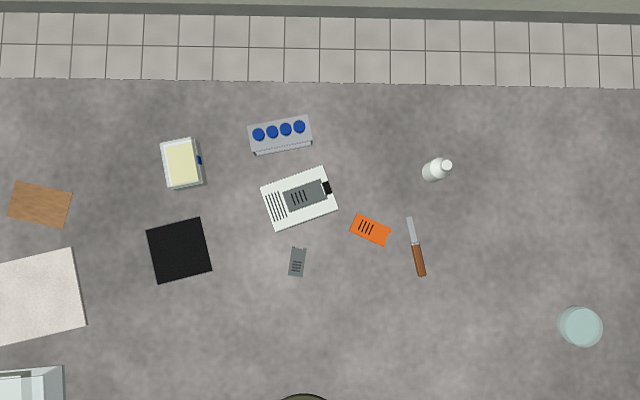

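The scene view shows the supply at about (338,198) with the dark pad towards the viewer, and the tool at (200,250). The top view shows the grey cover at (305,194) with its pad at (327,188), the tool running from (423,275) to (409,217), the mat at (179,250), and small grey and orange decoys. I'll zoom in for accurate corners.

```bash
python3 - <<'E'
import cv2
a=cv2.imread('pics/top0.png')
cv2.imwrite('pics/zs.png',cv2.resize(a[155:240,250:350],None,fx=7,fy=7,interpolation=cv2.INTER_CUBIC))
cv2.imwrite('pics/zp.png',cv2.resize(a[205:285,380:460],None,fx=7,fy=7,interpolation=cv2.INTER_CUBIC))
b=cv2.imread('pics/scene0.png')
cv2.imwrite('pics/zss.png',cv2.resize(b[155:240,290:390],None,fx=7,fy=7,interpolation=cv2.INTER_CUBIC))
cv2.imwrite('pics/zsp.png',cv2.resize(b[225:285,160:260],None,fx=7,fy=7,interpolation=cv2.INTER_CUBIC))
E
```

```text
(no output)
```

View pics/zs.png

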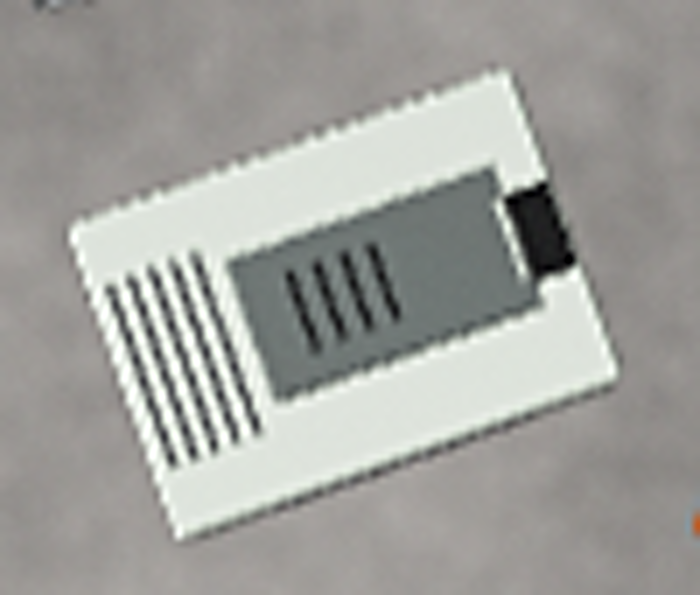

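View pics/zp.png

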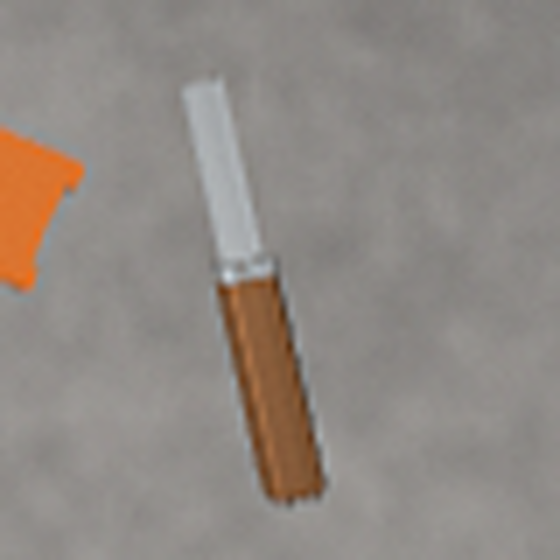

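View pics/zss.png

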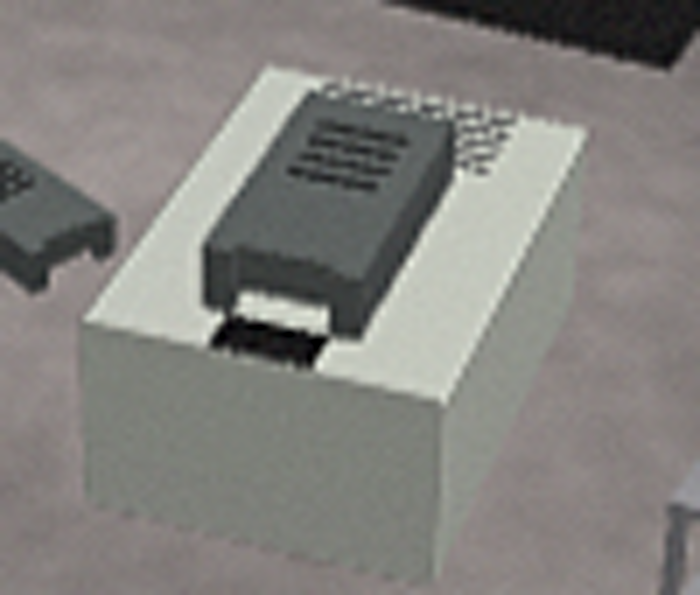

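View pics/zsp.png

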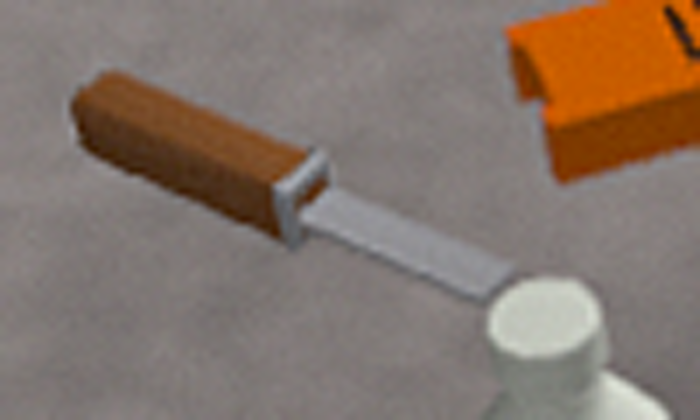

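```bash
cat > fit.py <<'E'
from h import *
from scipy.optimize import least_squares
z=lambda p,o:[(p[0]+.5)/7-.5+o[0],(p[1]+.5)/7-.5+o[1]]
def fit(obs,x0):
    def place(x,L):
        c,s=np.cos(x[2]),np.sin(x[2]); L=np.array(L,float)/1e3
        return np.c_[x[0]+c*L[:,0]-s*L[:,1],x[1]+s*L[:,0]+c*L[:,1],L[:,2]]
    f=lambda x:np.concatenate([ (proj(n,place(x,L))-np.array(uv)).ravel() for n,L,uv in obs])
    r=least_squares(f,x0,x_scale=[.01,.01,.1],loss='soft_l1'); return r.x,r.fun.reshape(-1,2)
if __name__=='__main__':
    o=(250,155);o2=(290,155)
    L=[(-85,-60,80),(-85,60,80),(85,-60,80),(85,60,80)]
    T=[z(p,o) for p in[(505,70),(618,378),(72,230),(180,537)]]
    S=[z(p,o2) for p in[(443,402),(84,322),(587,128),(268,66)]]
    # cover tops: far corners and near ones
    for nm,ob in(('top',[('top',L,T)]),('scene',[('scene',L,S)]),('both',[('top',L,T),('scene',L,S)])):
        x,r=fit(ob,[.62,.02,1.8]); print('supply',nm,x.round(4),r.round(1).tolist())
    C=[(35,-26,104),(35,26,104)]
    c,r=fit([('top',C,[z((230,260),o),z((280,403),o)]),('scene',C,[z((455,122),o2),z((308,92),o2)])],[.62,.02,1.8]);print('cover(far)->supply',c.round(4),r.round(1).tolist())
    o=(380,205);o2=(160,225)
    Lt=[(115,8,13.5),(115,-8,13.5),(-45,10,24),(-45,-10,24),(45,10,24),(45,-10,24)]
    T=[z(p,o) for p in[(183,90),(222,80),(270,500),(325,490),(218,270),(278,258)]]
    Ls=[(115,8,13.5),(45,-10,24),(45,10,24)]
    S=[z(p,o2) for p in[(512,268),(277,186),(325,150)]]
    for nm,ob in(('top',[('top',Lt,T)]),('both',[('top',Lt,T),('scene',Ls,S)])):
        x,r=fit(ob,[.48,-.29,.2]); print('tool',nm,x.round(4),r.round(1).tolist())
E
python3 fit.py
```

```text
supply top [0.6198 0.022  1.9376] [[0.6, -0.6], [1.1, 0.1], [-1.3, -0.3], [-0.5, 1.0]]
supply scene [0.6245 0.0185 1.934 ] [[0.5, 0.4], [-1.0, -0.1], [0.8, -0.2], [-0.4, -0.6]]
supply both [0.6215 0.0211 1.935 ] [[1.0, -1.2], [1.4, -0.5], [-0.9, -1.1], [-0.2, 0.2], [0.2, -0.7], [-1.2, -1.1], [0.4, -1.1], [-0.7, -1.4]]
cover(far)->supply [0.6212 0.0191 1.9239] [[0.1, -0.4], [-0.0, -0.8], [-0.3, -1.0], [-0.4, -1.0]]
tool top [ 0.4682 -0.2923  0.2083] [[-0.2, -0.8], [0.0, -0.5], [0.3, 0.9], [-0.1, 0.8], [0.5, -0.3], [-0.6, -0.0]]
tool both [ 0.4678 -0.2931  0.2001] [[0.4, -0.7], [0.7, -0.4], [0.5, 1.1], [0.1, 1.0], [1.0, -0.2], [-0.2, 0.1], [0.1, -1.0], [1.0, 0.1], [0.8, -0.3]]
```

```bash
cat > plan.py <<'E'
from h import *
def plan(pos,yaw=None,pitch=0,hand=-1,mode='lin',n=None,start=None,quiet=False):
    """target TCP pos; tool pointing down with x at yaw (deg), then pitched by ry (deg) in tool axes"""
    if start is None:
        s=ctrl.read_state(); p0=np.array(s['position']);R0=R.from_rotvec(s['ee_rot'])
    else: p0,R0=start
    Rt=R.from_euler('z',yaw,degrees=True)*R.from_euler('x',180,degrees=True)*R.from_euler('y',pitch,degrees=True)
    pos=np.array(pos,float)
    rv=(R0.inv()*Rt).as_rotvec()
    def at(f):
        if mode=='lin': p=p0+f*(pos-p0)
        else:
            a0,a1=np.arctan2(p0[1],p0[0]),np.arctan2(pos[1],pos[0]); r0,r1=np.hypot(*p0[:2]),np.hypot(*pos[:2])
            a=a0+f*(a1-a0); r=r0+f*(r1-r0); p=np.array([r*np.cos(a),r*np.sin(a),p0[2]+f*(pos[2]-p0[2])])
        return p,R0*R.from_rotvec(rv*f)
    if n is None:
        L=sum(np.linalg.norm(at((i+1)/50)[0]-at(i/50)[0]) for i in range(50))
        n=int(np.ceil(max(L/.039,np.degrees(np.linalg.norm(rv))/6.8,1)))
    p,Rc=p0,R0; rows=[]
    for i in range(n):
        q,Rq=at((i+1)/n)
        d=np.round(Rc.inv().apply(q-p)*1e3,1); w=np.round(np.degrees((Rc.inv()*Rq).as_rotvec()),1)
        p=p+Rc.apply(d/1e3); Rc=Rc*R.from_rotvec(np.radians(w)); rows.append([d.tolist(),w.tolist(),hand])
    if not quiet:
        print(n,'rows'); print(str(rows).replace(' ',''))
    return p,Rc
def st():
    s=ctrl.read_state();Rm=R.from_rotvec(s['ee_rot']).as_matrix()
    print('t',round(s['time_s'],2),'p',np.round(s['position'],4),'yaw',np.degrees(np.arctan2(Rm[1,0],Rm[0,0])).round(2),'z',Rm[:,2].round(3),'F',np.round(s['force'],1),'M',np.round(s['torque'],2),'w',round(s['gripper_width'],4),'q',np.round(s['qpos'],2))
E
python3 -c "
from plan import *
st();plan((.468,-.2927,.15),11.7,mode='arc',hand=-1)"
```

```text
t 1.0 p [0.1509 0.6065 0.2533] yaw 166.03 z [-0. -0. -1.] F [ 0.5  0.3 -0.2] M [-0.03 -0.05 -0.01] w 0.0854 q [-1.22  0.51 -0.24  1.5   0.13  1.15 -0.15]
29 rows
[[[-40.5,-3.8,3.6],[-0.0,0.0,5.3],-1],[[-40.3,-2.8,3.5],[-0.0,0.0,5.3],-1],[[-40.3,-1.6,3.6],[-0.0,0.0,5.4],-1],[[-40.1,-0.4,3.5],[-0.0,0.0,5.3],-1],[[-40.0,0.6,3.6],[-0.0,0.0,5.3],-1],[[-39.8,1.8,3.6],[-0.0,0.0,5.3],-1],[[-39.5,2.8,3.5],[-0.0,0.0,5.4],-1],[[-39.3,3.9,3.6],[-0.0,0.0,5.3],-1],[[-39.0,5.0,3.6],[-0.0,0.0,5.3],-1],[[-38.7,6.0,3.5],[-0.0,0.0,5.3],-1],[[-38.4,7.0,3.6],[0.0,0.0,5.3],-1],[[-38.0,8.0,3.5],[0.0,0.0,5.4],-1],[[-37.6,9.1,3.6],[0.0,0.0,5.3],-1],[[-37.2,10.1,3.6],[0.0,0.0,5.3],-1],[[-36.7,11.0,3.5],[0.0,0.0,5.3],-1],[[-36.2,12.0,3.6],[0.0,0.0,5.3],-1],[[-35.8,12.9,3.6],[0.0,0.0,5.4],-1],[[-35.2,13.8,3.5],[0.0,0.0,5.3],-1],[[-34.7,14.8,3.6],[0.0,0.0,5.3],-1],[[-34.1,15.6,3.5],[0.0,0.0,5.3],-1],[[-33.6,16.5,3.6],[0.0,0.0,5.4],-1],[[-32.9,17.4,3.6],[0.0,0.0,5.3],-1],[[-32.3,18.1,3.5],[0.0,0.0,5.3],-1],[[-31.6,19.0,3.6],[0.0,0.0,5.3],-1],[[-31.0,19.7,3.6],[0.0,0.0,5.3],-1],[[-30.3,20.4,3.5],[0.0,0.0,5.4],-1],[[-29.5,21.3,3.6],[0.0,0.0,5.3],-1],[[-28.8,21.9,3.5],[0.0,0.0,5.3],-1],[[-28.1,22.6,3.6],[0.0,0.0,5.3],-1]]
```

>>> {"api": "jog_arm", "payload": {
  "plan": [
    [[-40.5,-4,3.5],[0,0,5.3],-1],
    [[-40.5,-3,3.5],[0,0,5.3],-1],
    [[-40.5,-1.5,3.5],[0,0,5.3],-1],
    [[-40,-0.5,3.5],[0,0,5.3],-1],
    [[-40,0.5,3.5],[0,0,5.3],-1],
    [[-40,2,3.5],[0,0,5.3],-1],
    [[-39.5,3,3.5],[0,0,5.3],-1],
    [[-39.5,4,3.5],[0,0,5.3],-1],
    [[-39,5,3.5],[0,0,5.3],-1],
    [[-38.5,6,3.5],[0,0,5.3],-1],
    [[-38.5,7,3.5],[0,0,5.3],-1],
    [[-38,8,3.5],[0,0,5.3],-1],
    [[-37.5,9,3.5],[0,0,5.3],-1],
    [[-37,10,3.5],[0,0,5.3],-1],
    [[-36.5,11,3.5],[0,0,5.3],-1],
    [[-36,12,3.5],[0,0,5.3],-1],
    [[-36,13,3.5],[0,0,5.3],-1],
    [[-35,14,3.5],[0,0,5.3],-1],
    [[-34.5,15,3.5],[0,0,5.3],-1],
    [[-34,15.5,3.5],[0,0,5.3],-1]
  ]
}}

```text
time_s: 2.67
position: [0.5783, 0.0149, 0.1833]
ee_rot: [2.723, 1.565, 0.001]
force: [-0.3, 1.8, -0.1]
gripper_width: 0.0855
```

```bash
python3 -c "
from plan import *
st();plan((.468,-.2927,.15),11.7,mode='arc',hand=-1)"
```

```text
t 2.67 p [0.5783 0.0149 0.1833] yaw 59.78 z [ 0.001 -0.    -1.   ] F [-0.3  1.8 -0.1] M [-0.06 -0.07 -0.03] w 0.0855 q [-0.27  0.51  0.31  1.73 -0.19  0.92 -0.41]
9 rows
[[[-34.0,16.1,3.7],[0.0,-0.0,5.3],-1],[[-33.3,16.9,3.7],[0.0,-0.0,5.4],-1],[[-32.7,17.8,3.7],[0.0,-0.0,5.3],-1],[[-32.1,18.5,3.7],[0.0,-0.0,5.4],-1],[[-31.3,19.4,3.7],[0.0,-0.0,5.3],-1],[[-30.6,20.1,3.6],[0.0,-0.0,5.4],-1],[[-29.9,20.9,3.7],[0.0,-0.0,5.3],-1],[[-29.1,21.6,3.7],[0.0,-0.0,5.3],-1],[[-28.4,22.2,3.7],[0.0,-0.1,5.4],-1]]
```

>>> {"api": "jog_arm", "payload": {
  "plan": [
    [[-34,16,4],[0,0,5.3],-1],
    [[-33.5,17,4],[0,0,5.3],-1],
    [[-33,18,4],[0,0,5.4],-1],
    [[-32,18.5,3.5],[0,0,5.3],-0.2],
    [[-31.5,19.5,3.5],[0,0,5.4],-0.2],
    [[-30.5,20,3.5],[0,0,5.3],-0.2],
    [[-30,21,3.5],[0,0,5.4],-0.2],
    [[-29,21.5,3.5],[0,0,5.3],-0.2],
    [[-28.5,22,3.5],[0,0,5.4],-0.2],
    [[0,0,0],[0,0,0],-0.2]
  ]
}}

```text
time_s: 3.5
position: [0.4633, -0.2989, 0.1505]
ee_rot: [3.123, 0.303, -0.004]
force: [-1.3, -0.3, 0.3]
gripper_width: 0.0511
```

```bash
python3 -c "
from plan import *
st();plan((.468,-.2927,.04),11.7,hand=-.2)
for n in('top','scene'):
  snap(n,n+'1.png');print(proj(n,[.468,-.2927,.012]))"; python3 -c "
import cv2
a=cv2.imread('pics/top1.png')[180:300,360:480];b=cv2.imread('pics/scene1.png')[170:290,130:250]
cv2.imwrite('pics/z1.png',cv2.resize(cv2.hconcat([a,b]),None,fx=3.3,fy=3.3))"
```

```text
t 3.5 p [ 0.4633 -0.2989  0.1505] yaw 11.07 z [-0.002 -0.004 -1.   ] F [-1.3 -0.3  0.3] M [-0.05  0.    0.  ] w 0.0511 q [ 0.18  0.55  0.53  1.84 -0.36  0.84 -0.49]
3 rows
[[[2.0,-1.9,36.8],[0.1,0.1,-0.2],-0.2],[[2.0,-1.8,36.9],[0.0,0.0,-0.2],-0.2],[[2.0,-1.7,36.8],[0.1,0.1,-0.2],-0.2]]
[[417.5569406  258.85065688]]
[[189.01387845 245.36919913]]
```

View pics/z1.png

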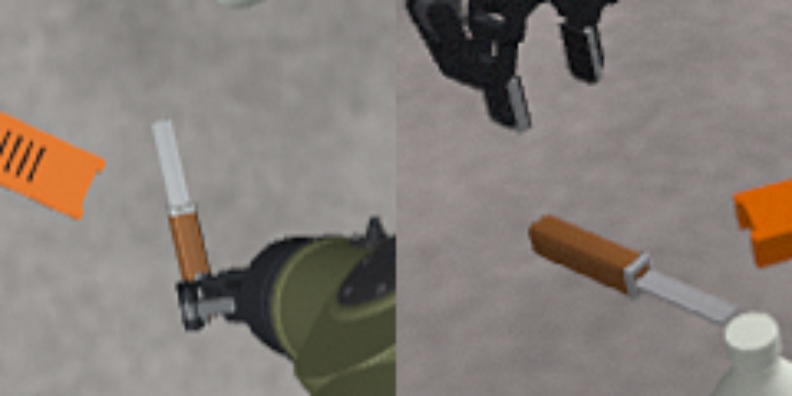

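The hand hangs above the handle, which is near px (418,259) in the top view. I'll descend with the jaws half open.

>>> {"api": "jog_arm", "payload": {
  "plan": [
    [[2,-2,37],[0,0,-0.2],-0.2],
    [[2,-2,37],[0,0,-0.2],-0.2],
    [[2,-1.5,36],[0,0,-0.2],-0.2],
    [[0,0,0],[0,0,0],-0.2]
  ]
}}

```text
time_s: 3.93
position: [0.4722, -0.2806, 0.0347]
ee_rot: [-3.115, -0.349, 0.01]
force: [-1.2, 0.5, -0.7]
gripper_width: 0.0512
```

```bash
python3 -c "
from plan import *
st();plan((.468,-.2927,.026),11.7,hand=-.2)
for n in('top','scene'):
  snap(n,n+'2.png')"; python3 -c "
import cv2
a=cv2.imread('pics/top2.png')[200:300,370:470];b=cv2.imread('pics/scene2.png')[180:280,140:240]
cv2.imwrite('pics/z2.png',cv2.resize(cv2.hconcat([a,b]),None,fx=4,fy=4))"
```

```text
t 3.93 p [ 0.4722 -0.2806  0.0347] yaw 12.8 z [-0.007  0.006 -1.   ] F [-1.2  0.5 -0.7] M [0.01 0.   0.02] w 0.0512 q [ 0.24  0.7   0.41  1.94 -0.47  0.6  -0.39]
1 rows
[[[-6.8,11.0,8.7],[-0.4,0.3,1.1],-0.2]]
```

View pics/z2.png

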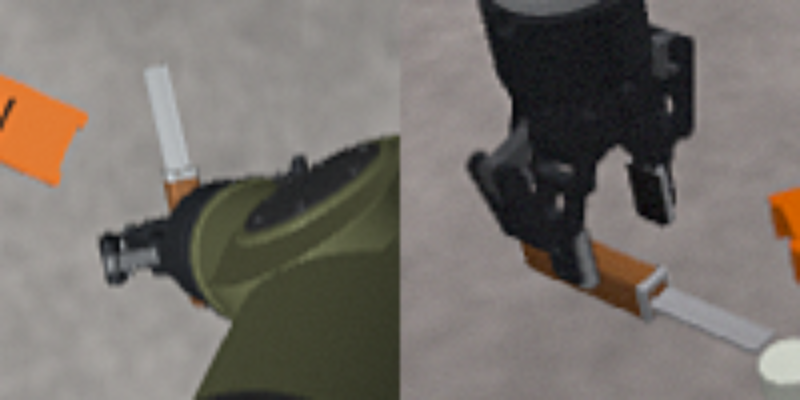

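>>> {"api": "jog_arm", "payload": {
  "plan": [
    [[0,0,0],[0,0,0],-0.2],
    [[0,0,0],[0,0,0],-0.2]
  ]
}}

```text
time_s: 4.2
position: [0.4747, -0.2859, 0.0426]
ee_rot: [3.121, 0.343, 0.005]
force: [-0.6, -0.9, 0.3]
gripper_width: 0.0513
```

```bash
python3 -c "
from plan import *
st();plan((.468,-.2927,.035),11.7,hand=-.2)"
```

```text
t 4.2 p [ 0.4747 -0.2859  0.0426] yaw 12.56 z [ 0.003 -0.002 -1.   ] F [-0.6 -0.9  0.3] M [ 0.02 -0.01  0.02] w 0.0513 q [ 0.24  0.69  0.42  1.94 -0.47  0.6  -0.39]
1 rows
[[[-8.0,5.1,7.6],[0.1,-0.2,0.9],-0.2]]
```

>>> {"api": "jog_arm", "payload": {
  "plan": [
    [[-4,2.5,0],[0,0,0.4],-0.2],
    [[-4,2.5,4],[0,0,0.4],-0.2],
    [[0,0,4],[0,0,0],-0.2],
    [[0,0,3],[0,0,0],-0.2],
    [[0,0,0],[0,0,0],-0.2],
    [[0,0,0],[0,0,0],-0.2]
  ]
}}

```text
time_s: 4.7
position: [0.4665, -0.2916, 0.029]
ee_rot: [-3.125, -0.321, 0.001]
force: [0.6, -0.1, -0.3]
gripper_width: 0.0515
```

```bash
python3 -c "
from plan import *
st();plan((.468,-.2927,.026),11.7,hand=-.2)
for n in('top','scene'):
  snap(n,n+'3.png')"; python3 -c "
import cv2
a=cv2.imread('pics/top3.png')[200:300,370:470];b=cv2.imread('pics/scene3.png')[180:280,140:240]
cv2.imwrite('pics/z3.png',cv2.resize(cv2.hconcat([a,b]),None,fx=4,fy=4))"
```

```text
t 4.7 p [ 0.4665 -0.2916  0.029 ] yaw 11.73 z [-0.001  0.    -1.   ] F [ 0.6 -0.1 -0.3] M [ 0.01 -0.03  0.04] w 0.0515 q [ 0.26  0.71  0.4   1.95 -0.49  0.58 -0.38]
1 rows
[[[1.2,1.4,3.0],[-0.0,0.0,0.0],-0.2]]
```

View pics/z3.png

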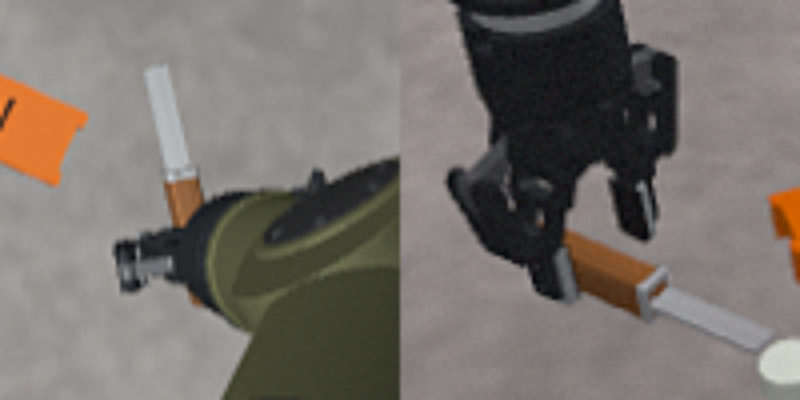

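The fingers straddle the handle at zoom (560,270) and (640,200). Closing now.

>>> {"api": "jog_arm", "payload": {
  "plan": [
    [[1,1,1.5],[0,0,0],-0.2],
    [[0,0,0],[0,0,0],0.2],
    [[0,0,0],[0,0,0],1],
    [[0,0,0],[0,0,0],1],
    [[0,0,0],[0,0,0],1],
    [[0,0,0],[0,0,0],1],
    [[0,0,0],[0,0,0],1]
  ]
}}

```text
time_s: 5.38
position: [0.468, -0.2928, 0.0281]
ee_rot: [3.125, 0.321, 0.001]
force: [-0.0, -1.1, 3.7]
gripper_width: 0.0186
```

```bash
python3 -c "
from plan import *
st()"
```

```text
t 5.38 p [ 0.468  -0.2928  0.0281] yaw 11.73 z [ 0. -0. -1.] F [-0.  -1.1  3.7] M [-0.09  0.11 -0.01] w 0.0186 q [ 0.26  0.71  0.4   1.95 -0.49  0.58 -0.38]
```

>>> {"api": "jog_arm", "payload": {
  "plan": [
    [[0,0,-10],[0,0,0],1],
    [[0,0,-25],[0,0,0],1],
    [[0,0,-35],[0,0,0],1],
    [[0,0,-35],[0,0,0],1],
    [[0,0,-20],[0,0,0],1],
    [[0,0,-7],[0,0,0],1],
    [[0,0,0],[0,0,0],1],
    [[0,0,0],[0,0,0],1]
  ]
}}

```text
time_s: 6.05
position: [0.4675, -0.2918, 0.1592]
ee_rot: [-3.124, -0.322, 0.001]
force: [0.4, 1.0, -1.6]
gripper_width: 0.0186
```

```bash
python3 -c "
from plan import *
st()
N=np.array([.6425,-.037]);u=np.array([np.cos(np.radians(110.7)),np.sin(np.radians(110.7))])
h=N-u*.145;print(h)
plan((h[0],h[1],.16),110.7,hand=1)
for n in('top','scene'):
  snap(n,n+'4.png')"; python3 -c "
import cv2
a=cv2.imread('pics/top4.png')[180:300,370:490];b=cv2.imread('pics/scene4.png')[140:260,140:260]
cv2.imwrite('pics/z4.png',cv2.resize(cv2.hconcat([a,b]),None,fx=3.3,fy=3.3))"
```

```text
t 6.05 p [ 0.4675 -0.2918  0.1592] yaw 11.76 z [-0.001  0.001 -1.   ] F [ 0.4  1.  -1.6] M [-0.    0.05  0.03] w 0.0186 q [ 0.17  0.54  0.54  1.83 -0.35  0.87 -0.49]
[ 0.69375385 -0.17263938]
15 rows
[[[16.4,-4.7,-0.1],[-0.0,-0.0,-6.6],1],[[16.8,-2.8,-0.0],[-0.0,-0.0,-6.6],1],[[17.0,-0.8,-0.1],[-0.0,-0.0,-6.6],1],[[17.0,1.1,-0.0],[-0.0,-0.0,-6.6],1],[[16.8,3.1,-0.1],[-0.0,-0.0,-6.6],1],[[16.3,4.9,-0.1],[-0.0,-0.0,-6.6],1],[[15.6,6.9,-0.0],[-0.0,-0.0,-6.6],1],[[14.8,8.5,-0.1],[-0.0,-0.0,-6.6],1],[[13.6,10.2,-0.0],[-0.0,-0.0,-6.6],1],[[12.4,11.7,-0.1],[-0.0,-0.0,-6.6],1],[[11.0,13.1,-0.0],[-0.0,-0.0,-6.6],1],[[9.4,14.2,-0.1],[-0.0,-0.0,-6.6],1],[[7.7,15.2,-0.1],[-0.0,-0.1,-6.6],1],[[5.8,16.0,-0.0],[-0.0,0.0,-6.5],1],[[4.1,16.6,-0.1],[-0.0,0.0,-6.6],1]]
```

View pics/z4.png

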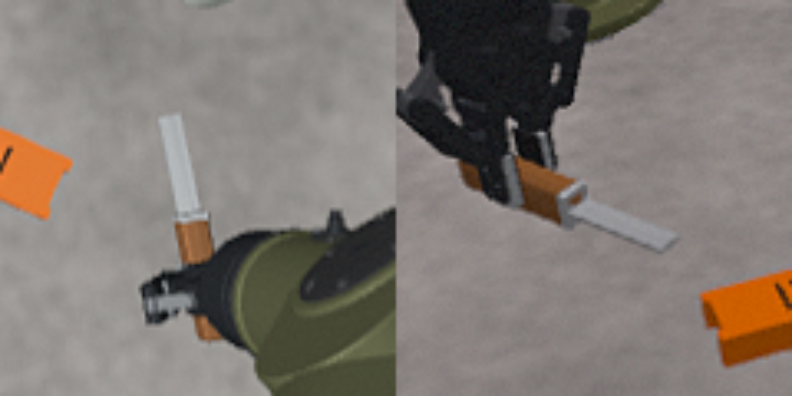

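The tool is held level, with the blade tip at zoom (168,115) in the top view. Swinging to face the notch.

>>> {"api": "jog_arm", "payload": {
  "plan": [
    [[16.5,-4.5,0],[0,0,-6.6],1],
    [[17,-3,0],[0,0,-6.6],1],
    [[17,-1,0],[0,0,-6.6],1],
    [[17,1,0],[0,0,-6.6],1],
    [[17,3,0],[0,0,-6.6],1],
    [[16.5,5,0],[0,0,-6.6],1],
    [[15.5,7,0],[0,0,-6.6],1],
    [[15,8.5,0],[0,0,-6.6],1],
    [[13.5,10,0],[0,0,-6.6],1],
    [[12.5,11.5,0],[0,0,-6.6],1],
    [[11,13,0],[0,0,-6.6],1],
    [[9.5,14,0],[0,0,-6.6],1],
    [[7.5,15,0],[0,0,-6.6],1],
    [[6,16,0],[0,0,-6.6],1],
    [[4,16.5,0],[0,0,-6.6],1],
    [[0,0,0],[0,0,0],1],
    [[0,0,0],[0,0,0],1],
    [[0,0,0],[0,0,0],1]
  ]
}}

```text
time_s: 7.65
position: [0.6925, -0.1732, 0.158]
ee_rot: [-1.787, -2.58, 0.002]
force: [0.3, -0.1, -1.0]
gripper_width: 0.0185
```

```bash
python3 -c "
from plan import *
st()
plan((.6938,-.1726,.1096),110.7,hand=1)
for n in('top','scene'):
  snap(n,n+'5.png')"; python3 -c "
import cv2
a=cv2.imread('pics/top5.png')[140:240,280:400];b=cv2.imread('pics/scene5.png')[140:240,250:370]
cv2.imwrite('pics/z5a.png',cv2.resize(a,None,fx=6,fy=6,interpolation=2));cv2.imwrite('pics/z5b.png',cv2.resize(b,None,fx=6,fy=6,interpolation=2))"
```

```text
t 7.65 p [ 0.6925 -0.1732  0.158 ] yaw 110.58 z [-0.003  0.    -1.   ] F [ 0.3 -0.1 -1. ] M [-0.04 -0.01  0.01] w 0.0185 q [ 0.19  0.72  0.04  1.36 -0.03  1.07  0.59]
2 rows
[[[0.0,0.8,24.2],[-0.1,-0.0,-0.1],1],[[0.0,0.7,24.2],[-0.1,-0.1,-0.0],1]]
```

View pics/z5a.png

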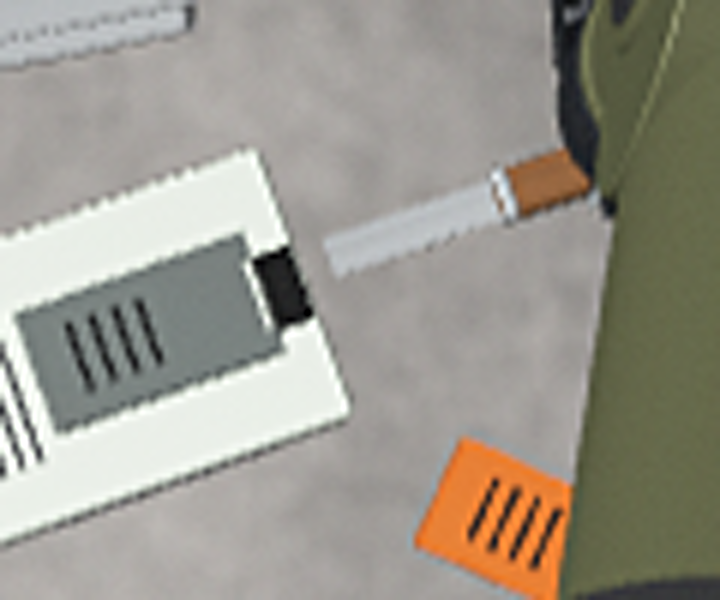

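View pics/z5b.png

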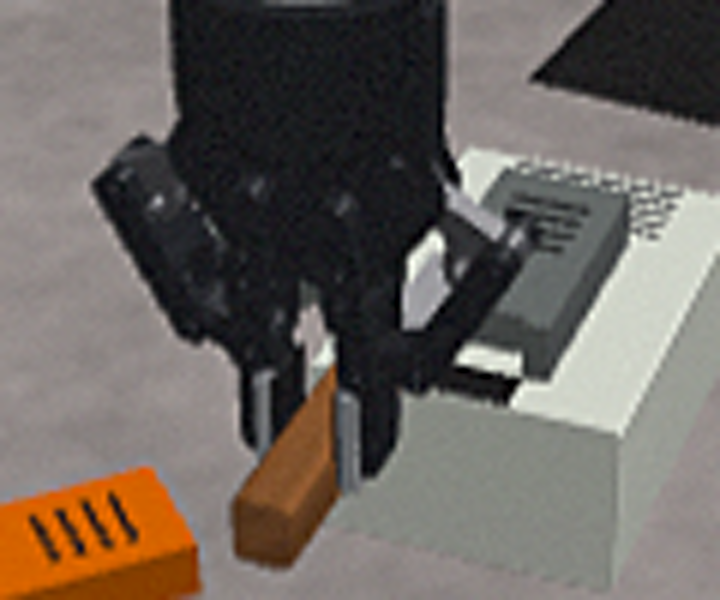

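```bash
python3 -c "
from h import *
z=lambda x,y:((x+.5)/6-.5+280,(y+.5)/6-.5+140)
t=atz('top',z(330,258.5),.1434);print('tip',t)
b=atz('top',z(494,194),.1434);print('blade start',b, 'yaw',np.degrees(np.arctan2(*(t-b)[1::-1])),np.linalg.norm(t-b))
u=np.array([np.cos(np.radians(110.6)),np.sin(np.radians(110.6))])
print('tip exp',np.array([.6925,-.1732])+.115*u)
e=atz('top',z(300,284),.08);print('pad edge mid',e)
n=atz('top',z(258,293),.104);print('notch recess mid at z.104',n)
print('lateral tip->edge', np.cross(u,(e-t)[:2]), 'along',u@(e-t)[:2])
print('lat notch', np.cross(u,(n-t)[:2]), 'along',u@(n-t)[:2])
c=np.array([.621,.020]);print('model edge',c-.085*u,'notch',c-.061*u)
" 2>/dev/null
```

```text
tip [ 0.65184038 -0.06376349  0.1434    ]
blade start [ 0.67833019 -0.12805954  0.1434    ] yaw 112.39153727744089 0.06953914179803285
tip exp [ 0.65203821 -0.06555315]
pad edge mid [ 0.64846893 -0.05487047  0.08      ]
notch recess mid at z.104 [ 0.64193295 -0.03673329  0.104     ]
lateral tip->edge 2.6941187289094334e-05 along 0.00951061533002769
lat notch -0.00023640972696211716 along 0.02878772786675304
model edge [ 0.65090654 -0.05956506] notch [ 0.64246234 -0.03709963]
```

>>> {"api": "jog_arm", "payload": {
  "plan": [
    [[0,0,15],[0,0,0],1],
    [[0,0,20],[0,0,0],1],
    [[0,0,15],[0,0,0],1],
    [[0,0,8],[0,0,0],1],
    [[0,0,0],[0,0,0],1],
    [[0,0,0],[0,0,0],1],
    [[0,0,0],[0,0,0],1]
  ]
}}

```text
time_s: 8.33
position: [0.6942, -0.173, 0.103]
ee_rot: [1.785, 2.583, 0.001]
force: [-0.6, -0.2, -1.0]
gripper_width: 0.0187
```

```bash
python3 -c "
from plan import *
st()
for n in('top','scene'):
  snap(n,n+'6.png')"; python3 -c "
import cv2
a=cv2.imread('pics/top6.png')[150:220,280:380];b=cv2.imread('pics/scene6.png')[160:240,280:380]
cv2.imwrite('pics/z6a.png',cv2.resize(a,None,fx=7,fy=7,interpolation=2));cv2.imwrite('pics/z6b.png',cv2.resize(b,None,fx=7,fy=7,interpolation=2))"
```

```text
t 8.33 p [ 0.6942 -0.173   0.103 ] yaw 110.7 z [ 0.002 -0.001 -1.   ] F [-0.6 -0.2 -1. ] M [-0.03 -0.    0.04] w 0.0187 q [ 0.19  0.77  0.04  1.41 -0.03  0.96  0.6 ]
```

View pics/z6a.png

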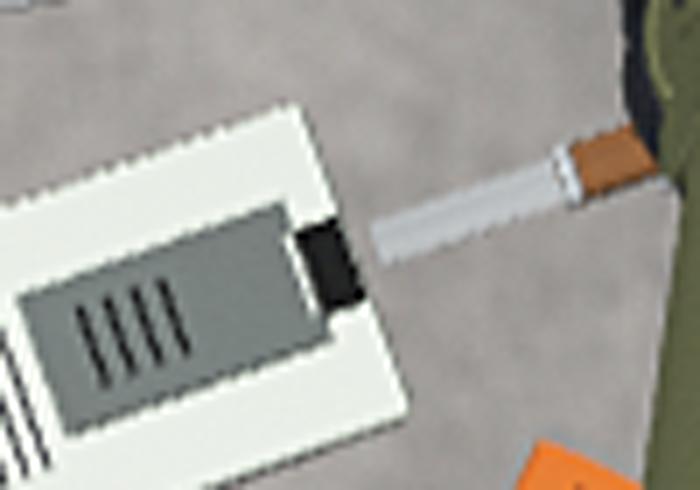

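View pics/z6b.png

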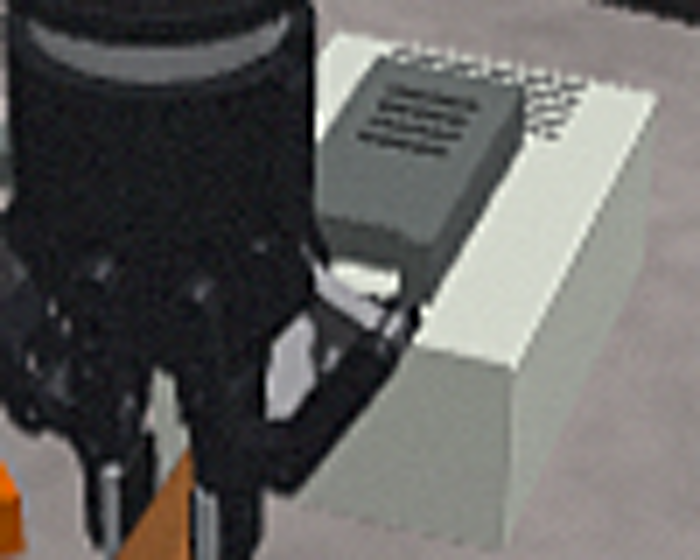

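>>> {"api": "jog_arm", "payload": {
  "plan": [
    [[0,0,0],[0,0,0],1],
    [[0,0,0],[0,0,0],1]
  ]
}}

```text
time_s: 8.6
position: [0.694, -0.1727, 0.1025]
ee_rot: [1.785, 2.584, 0.001]
force: [-0.6, -0.8, -1.5]
gripper_width: 0.0185
```

```bash
python3 -c "
from plan import *
for i in range(4): st(); ctrl.capture('top')
z=lambda x,y:((x+.5)/7-.5+280,(y+.5)/7-.5+150)
u=np.array([np.cos(np.radians(110.7)),np.sin(np.radians(110.7))])
t=atz('top',z(381,244),.086);print('tip',t)
b=atz('top',z(560,177),.086);print(np.degrees(np.arctan2(*(t-b)[1::-1])))
e=atz('top',z(350,262),.08);n=atz('top',z(309,275),.104)
for q in(e,n): d=(q-t)[:2];print(q,'lat',u[0]*d[1]-u[1]*d[0],'along',u@d)
"
```

```text
t 8.6 p [ 0.694  -0.1727  0.1025] yaw 110.73 z [ 0.001 -0.    -1.   ] F [-0.6 -0.8 -1.5] M [-0.03  0.   -0.01] w 0.0185 q [ 0.19  0.77  0.04  1.41 -0.03  0.96  0.6 ]
t 8.65 p [ 0.6939 -0.1727  0.1024] yaw 110.73 z [ 0.001 -0.    -1.   ] F [-0.2 -0.8 -1.8] M [-0.05  0.03 -0.01] w 0.0185 q [ 0.19  0.77  0.04  1.41 -0.03  0.96  0.6 ]
t 8.7 p [ 0.6938 -0.1726  0.1022] yaw 110.73 z [ 0.001 -0.    -1.   ] F [-0.4 -0.5 -1.4] M [0.01 0.03 0.01] w 0.0187 q [ 0.19  0.77  0.04  1.41 -0.03  0.96  0.6 ]
t 8.75 p [ 0.6938 -0.1726  0.102 ] yaw 110.73 z [ 0. -0. -1.] F [ 0.7  0.6 -1. ] M [-0.01  0.    0.01] w 0.0186 q [ 0.19  0.77  0.04  1.41 -0.03  0.96  0.6 ]
tip [ 0.65421846 -0.06555639  0.086     ]
111.43409951983126
[ 0.64825852 -0.05484289  0.08      ] lat 0.001788244370587019 along 0.012128571141221116
[ 0.64089065 -0.0395132   0.104     ] lat 0.003261809548957507 along 0.029072987739174185
```

>>> {"api": "jog_arm", "payload": {
  "plan": [
    [[0,-1.5,2.5],[0,0,0],1],
    [[8,0,0],[0,0,0],1],
    [[10,0,0],[0,0,0],1],
    [[8,0,0],[0,0,0],1],
    [[6,0,0],[0,0,0],1],
    [[3,0,0],[0,0,0],1],
    [[0,0,0],[0,0,0],1],
    [[0,0,0],[0,0,0],1]
  ]
}}

```text
time_s: 9.47
position: [0.68, -0.1402, 0.0995]
ee_rot: [1.785, 2.585, -0.0]
force: [0.5, -0.8, -1.3]
gripper_width: 0.0186
```

```bash
python3 -c "
from plan import *
st()
for n in('top','scene'):
  snap(n,n+'7.png')
st()"; python3 -c "
import cv2
a=cv2.imread('pics/top7.png')[150:220,280:380];b=cv2.imread('pics/scene7.png')[160:240,280:380]
cv2.imwrite('pics/z7a.png',cv2.resize(a,None,fx=7,fy=7,interpolation=2));cv2.imwrite('pics/z7b.png',cv2.resize(b,None,fx=7,fy=7,interpolation=2))"
```

```text
t 9.47 p [ 0.68   -0.1402  0.0995] yaw 110.76 z [ 0. -0. -1.] F [ 0.5 -0.8 -1.3] M [-0.03  0.02  0.04] w 0.0186 q [ 0.15  0.74  0.04  1.48 -0.03  0.91  0.56]
t 9.57 p [ 0.68   -0.141   0.0994] yaw 110.7 z [ 0.    -0.001 -1.   ] F [-0.7  0.  -1. ] M [-0.05 -0.04 -0.02] w 0.0183 q [ 0.15  0.74  0.04  1.48 -0.03  0.91  0.56]
```

View pics/z7a.png

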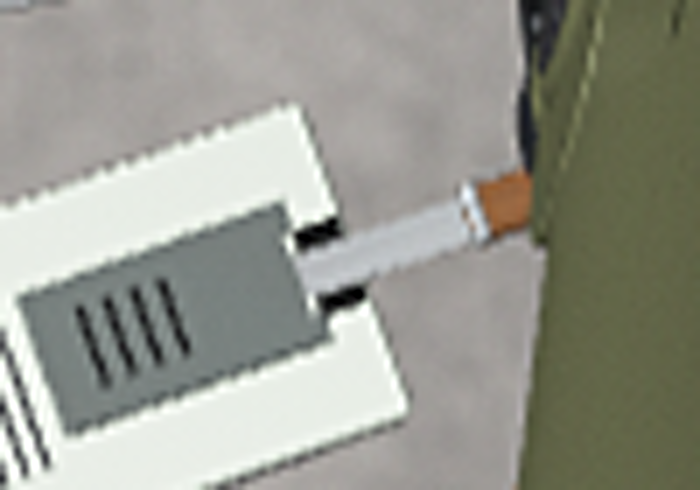

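View pics/z7b.png

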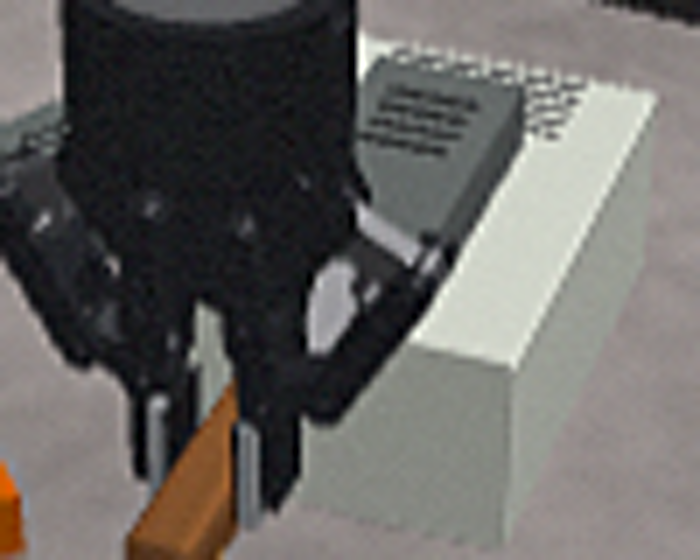

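The blade is centred on the pad at zoom (350,255), its tip is just entering the notch, and there is no contact force. Feeding it 12 mm further in.

>>> {"api": "jog_arm", "payload": {
  "plan": [
    [[4,0,0],[0,0,0],1],
    [[5,0,0],[0,0,0],1],
    [[3,0,0],[0,0,0],1],
    [[0,0,0],[0,0,0],1],
    [[0,0,0],[0,0,0],1]
  ]
}}

```text
time_s: 9.98
position: [0.6757, -0.1287, 0.0994]
ee_rot: [-1.785, -2.585, -0.0]
force: [-0.4, -0.6, -1.1]
gripper_width: 0.0186
```

>>> {"api": "jog_arm", "payload": {
  "plan": [
    [[0,0,1],[0,0,0],1],
    [[0,0,1],[0,0,0],1],
    [[0,0,0],[0,0,0],1],
    [[0,0,0],[0,0,0],1]
  ]
}}

```text
time_s: 10.32
position: [0.6757, -0.1295, 0.0974]
ee_rot: [1.786, 2.584, -0.0]
force: [-0.4, -0.4, 1.0]
gripper_width: 0.0186
```

```bash
python3 -c "
from plan import *
st()"
```

```text
t 10.32 p [ 0.6757 -0.1295  0.0974] yaw 110.71 z [ 0. -0. -1.] F [-0.4 -0.4  1. ] M [0.06 0.05 0.02] w 0.0186 q [ 0.13  0.74  0.04  1.51 -0.03  0.9   0.54]
```

>>> {"api": "jog_arm", "payload": {
  "plan": [
    [[-0.8,0,3.9],[0,3,0],1],
    [[-0.8,0,3.9],[0,3,0],1],
    [[-0.8,0,3.9],[0,3,0],1],
    [[-0.8,0,3.9],[0,3,0],1],
    [[0,0,0],[0,0,0],1]
  ]
}}

```text
time_s: 10.73
position: [0.6763, -0.1329, 0.0805]
ee_rot: [-1.688, -2.434, -0.179]
force: [-0.1, 0.1, 3.2]
gripper_width: 0.0183
```

```bash
python3 -c "
from plan import *
st()
for n in('top','scene'):
  snap(n,n+'8.png')
st()"; python3 -c "
import cv2
a=cv2.imread('pics/top8.png')[150:220,280:380];b=cv2.imread('pics/scene8.png')[150:240,280:380]
cv2.imwrite('pics/z8a.png',cv2.resize(cv2.vconcat([a]),None,fx=7,fy=7,interpolation=2));cv2.imwrite('pics/z8b.png',cv2.resize(b,None,fx=6,fy=6,interpolation=2))"
```

```text
t 10.73 p [ 0.6763 -0.1329  0.0805] yaw 110.51 z [-0.074  0.197 -0.978] F [-0.1  0.1  3.2] M [-0.17  0.02  0.01] w 0.0183 q [ 0.28  0.82 -0.06  1.39 -0.15  1.06  0.67]
t 10.83 p [ 0.6766 -0.1328  0.0815] yaw 110.64 z [-0.072  0.192 -0.979] F [ 0.5 -4.3 -0.1] M [-0.99 -0.24  0.08] w 0.0186 q [ 0.27  0.82 -0.06  1.39 -0.14  1.05  0.67]
```

View pics/z8b.png

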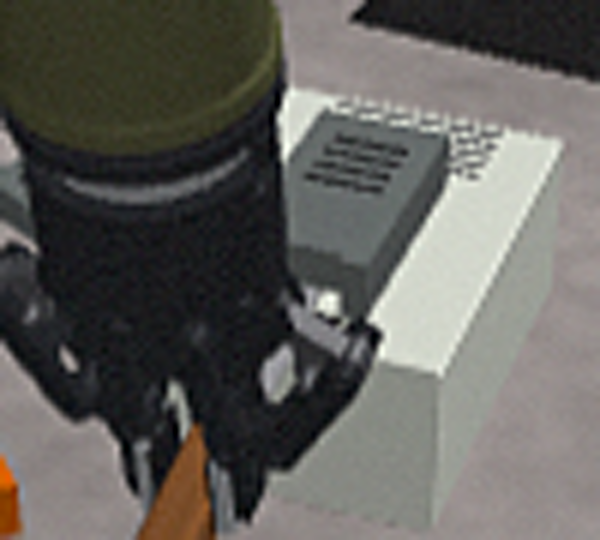

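The cover is still seated and the blade is loading it. Continuing the lever stroke.

>>> {"api": "jog_arm", "payload": {
  "plan": [
    [[-0.8,0,3.9],[0,3,0],1],
    [[-0.8,0,3.9],[0,3,0],1],
    [[-0.8,0,3.9],[0,3,0],1],
    [[-0.8,0,3.9],[0,3,0],1],
    [[0,0,0],[0,0,0],1]
  ]
}}

```text
time_s: 11.25
position: [0.6753, -0.1309, 0.0644]
ee_rot: [-1.58, -2.282, -0.334]
force: [-0.5, -3.2, 3.7]
gripper_width: 0.0186
```

```bash
python3 -c "
from plan import *
st()
for n in('top','scene'):
  snap(n,n+'9.png')
st()"; python3 -c "
import cv2
a=cv2.imread('pics/top9.png')[150:220,280:380];b=cv2.imread('pics/scene9.png')[150:240,280:380]
cv2.imwrite('pics/z9a.png',cv2.resize(cv2.vconcat([a]),None,fx=6,fy=6,interpolation=2));cv2.imwrite('pics/z9b.png',cv2.resize(b,None,fx=6,fy=6,interpolation=2))"
```

```text
t 11.25 p [ 0.6753 -0.1309  0.0644] yaw 110.57 z [-0.146  0.381 -0.913] F [-0.5 -3.2  3.7] M [-0.31  0.09  0.22] w 0.0186 q [ 0.38  0.92 -0.14  1.27 -0.23  1.22  0.75]
t 11.35 p [ 0.6759 -0.1307  0.0656] yaw 110.7 z [-0.143  0.377 -0.915] F [ 0.2 -2.8  0.6] M [-0.84 -0.17  0.14] w 0.0183 q [ 0.38  0.92 -0.14  1.28 -0.23  1.22  0.75]
```

View pics/z9b.png

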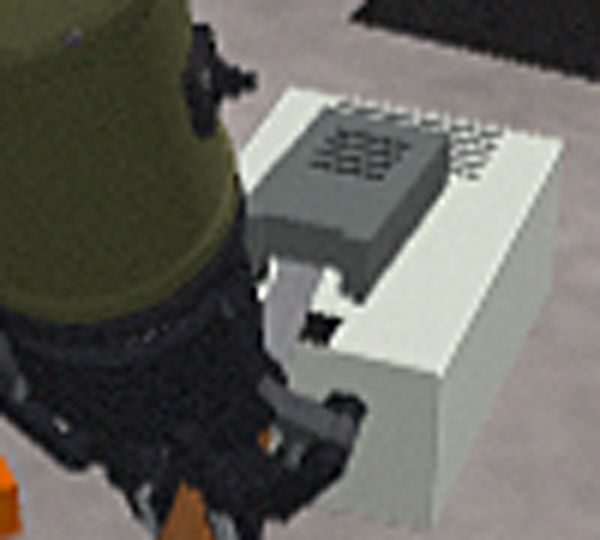

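View pics/z9a.png

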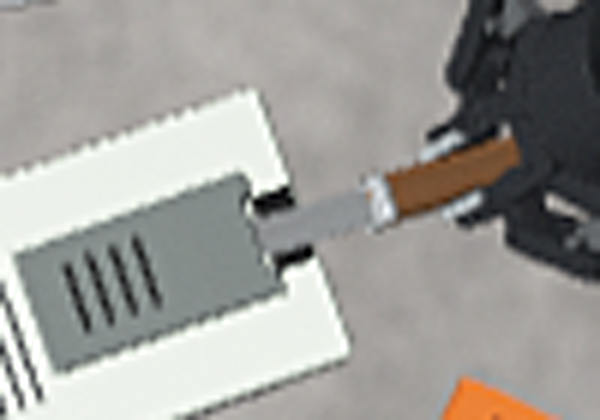

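The notch end has clearly lifted, and the gap shows at zoom (320,285). A little more stroke will make sure of the snap.

>>> {"api": "jog_arm", "payload": {
  "plan": [
    [[-0.8,0,3.9],[0,3,0],1],
    [[-0.6,0,2.6],[0,2,0],1],
    [[0,0,0],[0,0,0],1],
    [[0,0,0],[0,0,0],1]
  ]
}}

```text
time_s: 11.68
position: [0.6755, -0.128, 0.0596]
ee_rot: [-1.533, -2.222, -0.394]
force: [-0.9, -1.4, 0.9]
gripper_width: 0.0184
```

```bash
python3 -c "
from plan import *
st()
for n in('top','scene'):
  snap(n,n+'10.png')
st()"; python3 -c "
import cv2
b=cv2.imread('pics/scene10.png')[150:240,280:380]
cv2.imwrite('pics/z10b.png',cv2.resize(b,None,fx=6,fy=6,interpolation=2))"
```

```text
t 11.68 p [ 0.6755 -0.128   0.0596] yaw 110.79 z [-0.171  0.451 -0.876] F [-0.9 -1.4  0.9] M [-0.58 -0.02  0.16] w 0.0184 q [ 0.41  0.96 -0.17  1.23 -0.26  1.29  0.77]
t 11.78 p [ 0.6755 -0.128   0.0598] yaw 110.81 z [-0.171  0.451 -0.876] F [-0.9 -1.4 -0.2] M [-0.66 -0.17  0.12] w 0.0185 q [ 0.41  0.96 -0.17  1.23 -0.26  1.29  0.77]
```

View pics/z10b.png

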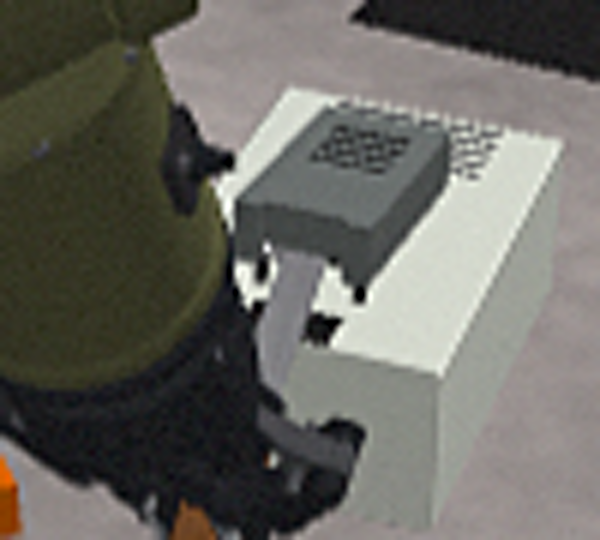

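The lip is about 13 mm up (corner now at zoom (372,228), was (368,265)). Next I relax the lever and withdraw the blade.

>>> {"api": "jog_arm", "payload": {
  "plan": [
    [[1.4,0,-5.1],[0,-4,0],1],
    [[1.4,0,-5.1],[0,-4,0],1],
    [[1.4,0,-5.1],[0,-4,0],1],
    [[1.4,0,-5.1],[0,-4,0],1],
    [[1.4,0,-5.1],[0,-4,0],1],
    [[0,0,-0.5],[0,0,0],1],
    [[0,0,0],[0,0,0],1],
    [[0,0,0],[0,0,0],1]
  ]
}}

```text
time_s: 12.45
position: [0.6761, -0.131, 0.0858]
ee_rot: [-1.71, -2.476, -0.135]
force: [1.2, -0.8, -1.7]
gripper_width: 0.0186
```

```bash
python3 -c "
from plan import *
st()
for n in('top','scene'):
  snap(n,n+'11.png')
st()"; python3 -c "
import cv2
b=cv2.imread('pics/scene11.png')[150:240,280:380]
cv2.imwrite('pics/z11b.png',cv2.resize(b,None,fx=6,fy=6,interpolation=2))"
```

```text
t 12.45 p [ 0.6761 -0.131   0.0858] yaw 110.74 z [-0.056  0.147 -0.988] F [ 1.2 -0.8 -1.7] M [-0.23 -0.12 -0.05] w 0.0186 q [ 0.24  0.79 -0.04  1.42 -0.12  1.02  0.64]
t 12.55 p [ 0.6759 -0.1322  0.085 ] yaw 110.63 z [-0.057  0.147 -0.988] F [-0.2  0.4 -1.9] M [-0.17 -0.11 -0.02] w 0.0185 q [ 0.24  0.8  -0.04  1.42 -0.12  1.02  0.64]
```

View pics/z11b.png

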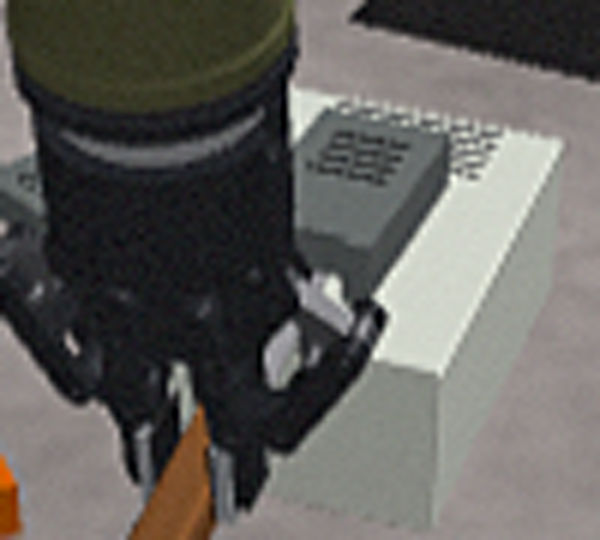

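>>> {"api": "jog_arm", "payload": {
  "plan": [
    [[-8,0,0],[0,0,0],1],
    [[-16,0,0],[0,0,0],1],
    [[-20,0,0],[0,0,0],1],
    [[-16,0,-3],[0,0,0],1],
    [[-10,0,-10],[0,-4,0],1],
    [[0,0,-25],[0,-4.5,0],1],
    [[0,0,-30],[0,0,0],1],
    [[0,0,-10],[0,0,0],1],
    [[0,0,0],[0,0,0],1],
    [[0,0,0],[0,0,0],1]
  ]
}}

```text
time_s: 13.38
position: [0.7022, -0.2012, 0.1521]
ee_rot: [-1.783, -2.577, -0.007]
force: [-0.2, -0.4, -2.5]
gripper_width: 0.0187
```

```bash
python3 -c "
from plan import *
st()
plan((.468,-.293,.15),11.7,hand=1)
for n in('top','scene'):
  snap(n,n+'12.png')
"; python3 -c "
import cv2
b=cv2.imread('pics/scene12.png')[140:240,270:390]
a=cv2.imread('pics/top12.png')[150:250,250:370]
cv2.imwrite('pics/z12b.png',cv2.resize(cv2.vconcat([b,a]),None,fx=3,fy=3,interpolation=2))"
```

```text
t 13.38 p [ 0.7022 -0.2012  0.1521] yaw 110.64 z [-0.003  0.008 -1.   ] F [-0.2 -0.4 -2.5] M [-0.03 -0.01 -0.04] w 0.0187 q [ 0.23  0.75  0.03  1.31 -0.03  1.09  0.63]
15 rows
[[[-0.2,-16.8,0.1],[-0.0,-0.0,6.6],1],[[-2.2,-16.6,0.2],[-0.1,-0.0,6.6],1],[[-4.0,-16.3,0.1],[0.0,-0.1,6.6],1],[[-5.9,-15.7,0.1],[-0.0,0.0,6.6],1],[[-7.7,-14.9,0.1],[-0.1,-0.0,6.6],1],[[-9.3,-13.9,0.1],[0.0,-0.0,6.6],1],[[-10.8,-12.8,0.1],[-0.0,-0.1,6.6],1],[[-12.3,-11.4,0.1],[-0.0,0.0,6.6],1],[[-13.5,-10.0,0.2],[-0.1,-0.0,6.6],1],[[-14.5,-8.3,0.1],[-0.0,-0.0,6.6],1],[[-15.5,-6.6,0.1],[-0.0,-0.1,6.6],1],[[-16.0,-4.8,0.1],[-0.1,0.0,6.6],1],[[-16.5,-3.0,0.1],[0.0,-0.0,6.6],1],[[-16.8,-1.0,0.1],[-0.0,-0.0,6.5],1],[[-16.7,0.9,0.2],[-0.1,-0.1,6.6],1]]
```

View pics/z12b.png

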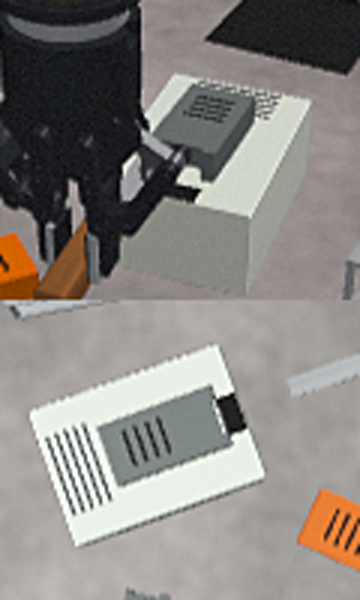

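The cover stays tilted up and the blade is free at zoom (320,375). Returning the tool to its original free spot.

>>> {"api": "jog_arm", "payload": {
  "plan": [
    [[0,-17,0],[0,0,6.6],1],
    [[-2,-16.5,0],[0,0,6.6],1],
    [[-4,-16.5,0],[0,0,6.6],1],
    [[-6,-15.5,0],[0,0,6.6],1],
    [[-7.5,-15,0],[0,0,6.6],1],
    [[-9.5,-14,0],[0,-0.4,6.6],1],
    [[-11,-13,0],[0,0,6.6],1],
    [[-12.5,-11.5,0],[0,0,6.6],1],
    [[-13.5,-10,0],[0,0,6.6],1],
    [[-14.5,-8.5,0],[0,0,6.6],1],
    [[-15.5,-6.5,0],[0,0,6.6],1],
    [[-16,-5,0],[0,0,6.6],1],
    [[-16.5,-3,0],[0,0,6.6],1],
    [[-17,-1,0],[0,0,6.6],1],
    [[-17,1,0],[0,0,6.6],1],
    [[0,0,20],[0,0,0],1],
    [[0,0,35],[0,0,0],1],
    [[0,0,15],[0,0,0],1],
    [[0,0,0],[0,0,0],1],
    [[0,0,0],[0,0,0],1]
  ]
}}

```text
time_s: 15.15
position: [0.4654, -0.2917, 0.0819]
ee_rot: [-3.122, -0.32, 0.013]
force: [0.5, -0.2, -0.6]
gripper_width: 0.0192
```

```bash
python3 -c "
from plan import *
st()
plan((.468,-.293,.03),11.7,hand=1)
for n in('top','scene'):
  snap(n,n+'13.png')
st()
s=ctrl.read_state();Rm=R.from_rotvec(s['ee_rot']).as_matrix();P=np.array(s['position'])
for n in('top','scene'):
  print(n,proj(n,[P+Rm@np.array(q)/1e3 for q in((45,0,16),(115,8,14.6),(115,-8,14.6),(45,-10,28),(45,-10,4))]).round(1).tolist())
"; python3 -c "
import cv2
b=cv2.imread('pics/scene13.png')[180:280,140:260]
a=cv2.imread('pics/top13.png')[190:290,370:490]
cv2.imwrite('pics/z13b.png',cv2.resize(cv2.hconcat([b,a]),None,fx=3.3,fy=3.3,interpolation=2))
cv2.imwrite('pics/z13c.png',cv2.resize(b,None,fx=6,fy=6,interpolation=2))"
```

```text
t 15.15 p [ 0.4654 -0.2917  0.0819] yaw 11.69 z [-0.009  0.003 -1.   ] F [ 0.5 -0.2 -0.6] M [ 0.02  0.03 -0.05] w 0.0192 q [ 0.22  0.64  0.47  1.91 -0.42  0.7  -0.43]
2 rows
[[[1.4,1.0,25.9],[-0.1,0.2,-0.0],1],[[1.2,1.0,25.9],[-0.2,0.2,-0.0],1]]
t 15.25 p [ 0.4667 -0.2925  0.0838] yaw 11.7 z [-0.005  0.001 -1.   ] F [-0.   0.9 -1.7] M [-0.03  0.   -0.02] w 0.0187 q [ 0.22  0.64  0.47  1.91 -0.42  0.7  -0.43]
top [[419.5, 243.2], [416.9, 215.3], [410.7, 216.5], [414.4, 243.9], [416.8, 244.1]]
scene [[200.0, 231.8], [224.0, 245.5], [229.4, 240.7], [204.3, 233.6], [202.4, 224.5]]
```

View pics/z13c.png

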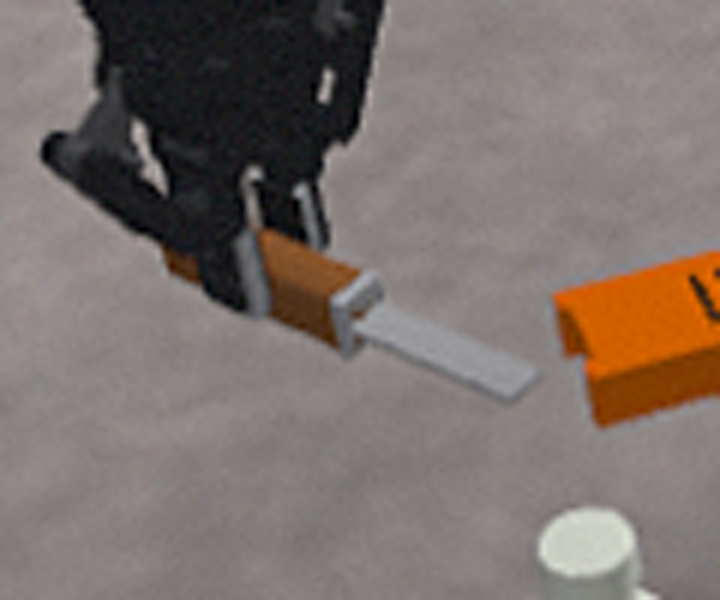

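The tool is level in the hand: tip at px (230,242.5) against a predicted (229,241), ferrule with the same offset. Lowering it.

>>> {"api": "jog_arm", "payload": {
  "plan": [
    [[1,0,12],[0,0.3,0],1],
    [[0,0,18],[0,0,0],1],
    [[0,0,12],[0,0,0],1],
    [[0,0,6],[0,0,0],1],
    [[0,0,0],[0,0,0],1],
    [[0,0,0],[0,0,0],1],
    [[0,0,0],[0,0,0],1]
  ]
}}

```text
time_s: 15.83
position: [0.468, -0.2921, 0.0364]
ee_rot: [-3.124, -0.321, -0.003]
force: [-1.2, -0.9, -1.6]
gripper_width: 0.0188
```

```bash
python3 -c "
from plan import *
st()"
```

```text
t 15.83 p [ 0.468  -0.2921  0.0364] yaw 11.72 z [ 0.002  0.001 -1.   ] F [-1.2 -0.9 -1.6] M [-0.02 -0.   -0.03] w 0.0188 q [ 0.26  0.7   0.41  1.94 -0.48  0.59 -0.38]
```

>>> {"api": "jog_arm", "payload": {
  "plan": [
    [[0,0,3],[0,0,0],1],
    [[0,0,3],[0,0,0],1],
    [[0,0,2],[0,0,0],1],
    [[0,0,0],[0,0,0],1],
    [[0,0,0],[0,0,0],1],
    [[0,0,0],[0,0,0],1]
  ]
}}

```text
time_s: 16.33
position: [0.4678, -0.2917, 0.0281]
ee_rot: [-3.123, -0.321, -0.002]
force: [-1.6, 1.2, 7.5]
gripper_width: 0.0187
```

```bash
python3 -c "
from plan import *
st()"
```

```text
t 16.33 p [ 0.4678 -0.2917  0.0281] yaw 11.74 z [ 0.001  0.002 -1.   ] F [-1.6  1.2  7.5] M [ 0.23  0.46 -0.  ] w 0.0187 q [ 0.26  0.71  0.4   1.95 -0.49  0.57 -0.38]
```

Down on the bench (force +7.5 N). Releasing and rising.

>>> {"api": "jog_arm", "payload": {
  "plan": [
    [[0,0,-0.5],[0,0,0],0.3],
    [[0,0,0],[0,0,0],0],
    [[0,0,0],[0,0,0],-0.3],
    [[0,0,0],[0,0,0],-0.3],
    [[0,0,-10],[0,0,0],-0.3],
    [[0,0,-25],[0,0,0],-0.3],
    [[0,0,-38],[0,0,0],-0.3],
    [[0,0,-38],[0,0,0],-0.3],
    [[0,0,-30],[0,0,0],-1],
    [[0,0,-10],[0,0,0],-1],
    [[0,0,0],[0,0,0],-1],
    [[0,0,0],[0,0,0],-1]
  ]
}}

```text
time_s: 17.33
position: [0.4674, -0.2916, 0.179]
ee_rot: [-3.123, -0.321, -0.002]
force: [-0.5, 0.1, -0.6]
gripper_width: 0.085
```

```bash
python3 -c "
from plan import *
st()
for n in('top','scene'):
  snap(n,n+'14.png')
"; python3 -c "
import cv2
b=cv2.imread('pics/scene14.png')[140:280,160:400]
cv2.imwrite('pics/z14b.png',cv2.resize(b,None,fx=3.3,fy=3.3,interpolation=2))
a=cv2.imread('pics/top14.png')
cv2.imwrite('pics/z14s.png',cv2.resize(a[155:240,250:350],None,fx=7,fy=7,interpolation=cv2.INTER_CUBIC))
b=cv2.imread('pics/scene14.png')
cv2.imwrite('pics/z14ss.png',cv2.resize(b[155:240,290:390],None,fx=7,fy=7,interpolation=cv2.INTER_CUBIC))
"
```

```text
t 17.33 p [ 0.4674 -0.2916  0.179 ] yaw 11.75 z [ 0.001  0.003 -1.   ] F [-0.5  0.1 -0.6] M [0.03 0.03 0.  ] w 0.085 q [ 0.16  0.52  0.55  1.81 -0.34  0.91 -0.51]
```

View pics/z14b.png

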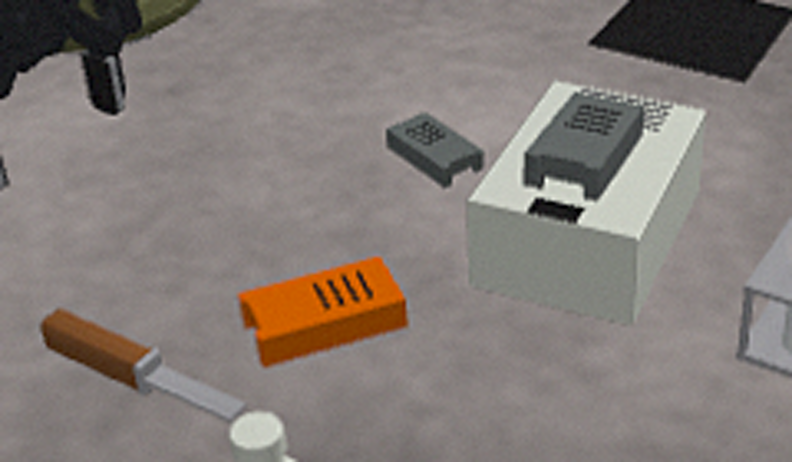

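View pics/z14s.png

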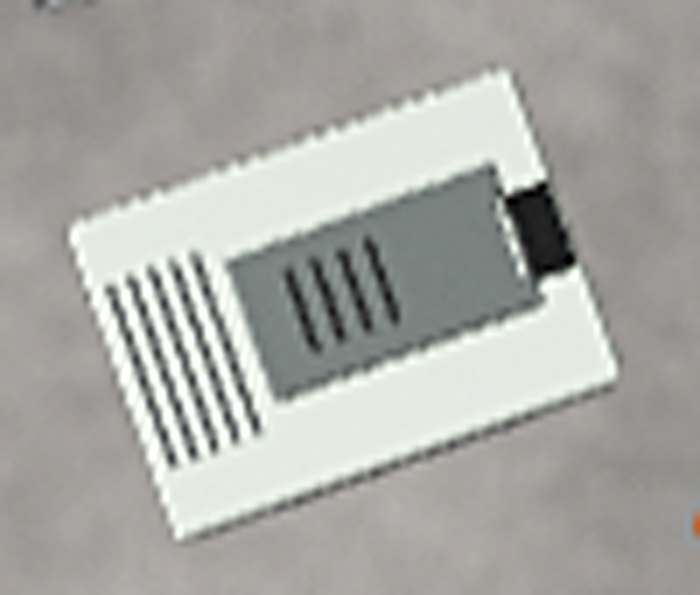

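View pics/z14ss.png

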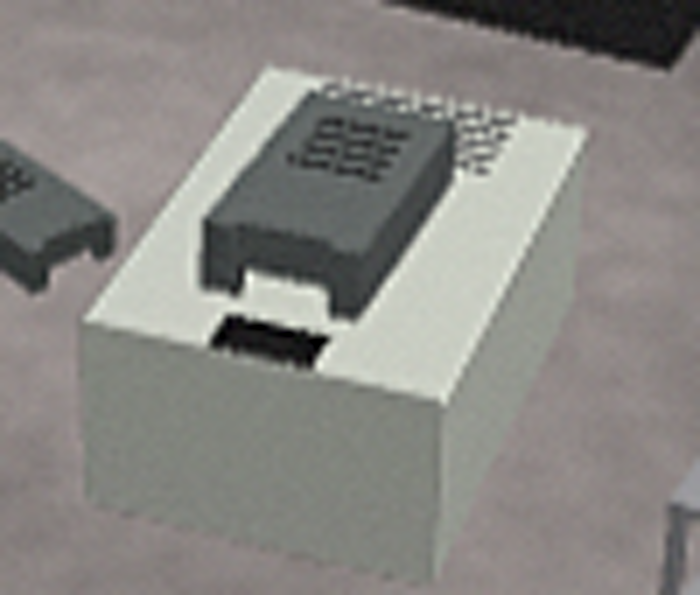

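The tool lies flat at zoom (140,365) and the cover rests tilted and unhooked at (585,150). Now the cover grasp.

```bash
python3 -c "
from plan import *
plan((.6263,.0069,.165),110.7,pitch=-5.2,hand=-1)
"
```

```text
15 rows
[[[14.5,-17.3,0.9],[-0.3,-0.3,-6.6],-1],[[16.3,-15.5,0.7],[-0.3,-0.2,-6.6],-1],[[18.0,-13.5,0.6],[-0.3,-0.3,-6.6],-1],[[19.5,-11.4,0.4],[-0.4,-0.3,-6.6],-1],[[20.7,-9.1,0.3],[-0.3,-0.2,-6.6],-1],[[21.5,-6.6,0.1],[-0.3,-0.3,-6.5],-1],[[22.2,-4.2,-0.0],[-0.3,-0.3,-6.6],-1],[[22.5,-1.5,-0.2],[-0.3,-0.2,-6.6],-1],[[22.5,1.0,-0.2],[-0.3,-0.3,-6.6],-1],[[22.3,3.6,-0.3],[-0.3,-0.3,-6.6],-1],[[21.6,6.1,-0.5],[-0.4,-0.2,-6.6],-1],[[20.9,8.6,-0.4],[-0.3,-0.3,-6.6],-1],[[19.7,11.0,-0.5],[-0.3,-0.3,-6.6],-1],[[18.3,13.1,-0.5],[-0.3,-0.2,-6.6],-1],[[16.7,15.2,-0.6],[-0.3,-0.3,-6.6],-1]]
```

>>> {"api": "jog_arm", "payload": {
  "plan": [
    [[14.5,-17.5,1],[0,0,-6.6],-1],
    [[16.5,-15.5,1],[0,0,-6.6],-1],
    [[18,-13.5,1],[0,0,-6.6],-1],
    [[19.5,-11.5,1],[0,0,-6.6],-1],
    [[20.5,-9,1],[0,0,-6.6],-1],
    [[21.5,-6.5,1],[0,0,-6.6],-1],
    [[22,-4,1],[0,0,-6.6],-1],
    [[22.5,-1.5,1],[0,0,-6.6],-1],
    [[22.5,1,1],[0,0,-6.6],-1],
    [[22.5,3.5,1],[0,0,-6.6],-1],
    [[21.5,6,1],[0,0,-6.6],-1],
    [[21,8.5,1],[0,0,-6.6],-1],
    [[19.5,11,1],[0,0,-6.6],-1],
    [[18.5,13,1],[0,0,-6.6],-1],
    [[16.5,15,1],[0,0,-6.6],-1],
    [[0,0,0],[0,0,0],-1],
    [[0,0,0],[0,0,0],-1],
    [[0,0,0],[0,0,0],-1],
    [[0,0,0],[0,0,0],-1]
  ]
}}

```text
time_s: 19.02
position: [0.6257, 0.0047, 0.1636]
ee_rot: [-1.788, -2.58, -0.0]
force: [0.3, -0.8, 0.2]
gripper_width: 0.0852
```

```bash
python3 -c "
from plan import *
st()
p=plan((.6263,.0069,.135),110.7,pitch=-5.2,hand=-1,n=2)
"
```

```text
t 19.02 p [0.6257 0.0047 0.1636] yaw 110.57 z [-0.002  0.002 -1.   ] F [ 0.3 -0.8  0.2] M [0.01 0.03 0.01] w 0.0852 q [-0.08  0.58  0.05  1.62 -0.04  0.94  0.35]
2 rows
[[[0.9,0.7,14.3],[-0.0,-2.7,-0.1],-1],[[1.5,0.7,14.3],[-0.1,-2.6,-0.0],-1]]
```

>>> {"api": "jog_arm", "payload": {
  "plan": [
    [[1,0.5,14],[0,-2.6,0],-1],
    [[1.5,0.5,14],[0,-2.6,0],-1],
    [[0,0,6],[0,0,0],-1],
    [[0,0,0],[0,0,0],-1],
    [[0,0,0],[0,0,0],-1],
    [[0,0,0],[0,0,0],-1]
  ]
}}

```text
time_s: 19.52
position: [0.6274, 0.0066, 0.1313]
ee_rot: [1.746, 2.522, -0.075]
force: [0.3, 0.3, 0.3]
gripper_width: 0.0852
```

```bash
python3 -c "
from plan import *
st()
p=plan((.6263,.0069,.105),110.7,pitch=-5.2,hand=-1,n=3)
snap('scene','scene15.png')
"; python3 -c "
import cv2
b=cv2.imread('pics/scene15.png')[130:230,280:400]
cv2.imwrite('pics/z15.png',cv2.resize(b,None,fx=6,fy=6,interpolation=2))"
```

```text
t 19.52 p [0.6274 0.0066 0.1313] yaw 110.61 z [ 0.033 -0.082 -0.996] F [0.3 0.3 0.3] M [0.11 0.05 0.01] w 0.0852 q [-0.16  0.61  0.1   1.68  0.04  0.82  0.26]
3 rows
[[[1.0,-0.3,8.7],[0.0,-0.0,-0.0],-1],[[1.0,-0.3,8.7],[0.1,-0.1,-0.1],-1],[[1.0,-0.3,8.7],[-0.0,-0.0,0.0],-1]]
```

View pics/z15.png

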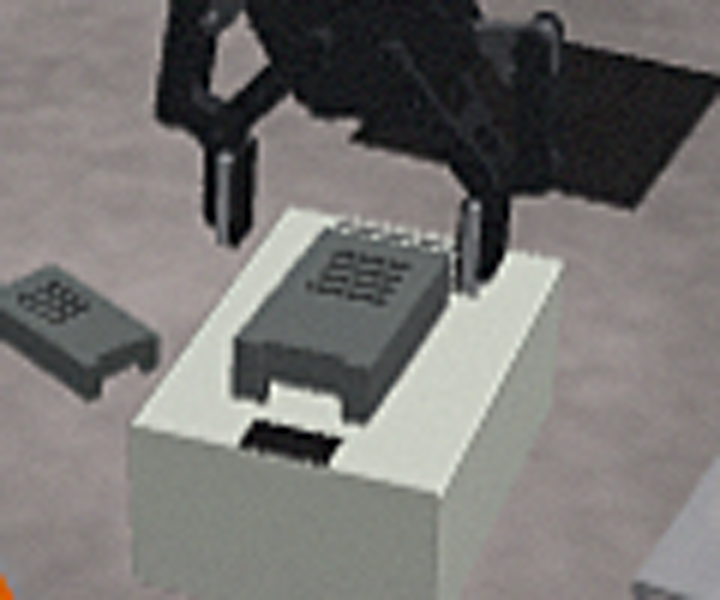

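The open fingers at zoom (225,235) and (470,285) straddle the cover with room on both sides. Descending and closing.

>>> {"api": "jog_arm", "payload": {
  "plan": [
    [[1,-0.5,9],[0,0,0],-1],
    [[1,0,9],[0,0,0],-1],
    [[0.5,0,6],[0,0,0],-1],
    [[0,0,0],[0,0,0],-1],
    [[0,0,0],[0,0,0],-1],
    [[0,0,0],[0,0,0],-1]
  ]
}}

```text
time_s: 20.07
position: [0.6264, 0.008, 0.1063]
ee_rot: [1.743, 2.524, -0.076]
force: [-0.0, 0.3, 0.1]
gripper_width: 0.0853
```

```bash
python3 -c "
from plan import *
st()
snap('scene','scene16.png')
"; python3 -c "
import cv2
b=cv2.imread('pics/scene16.png')[130:230,280:400]
cv2.imwrite('pics/z16.png',cv2.resize(b,None,fx=6,fy=6,interpolation=2))"
```

```text
t 20.07 p [0.6264 0.008  0.1063] yaw 110.73 z [ 0.032 -0.082 -0.996] F [-0.   0.3  0.1] M [ 0.05  0.05 -0.03] w 0.0853 q [-0.16  0.64  0.1   1.71  0.04  0.77  0.26]
```

View pics/z16.png

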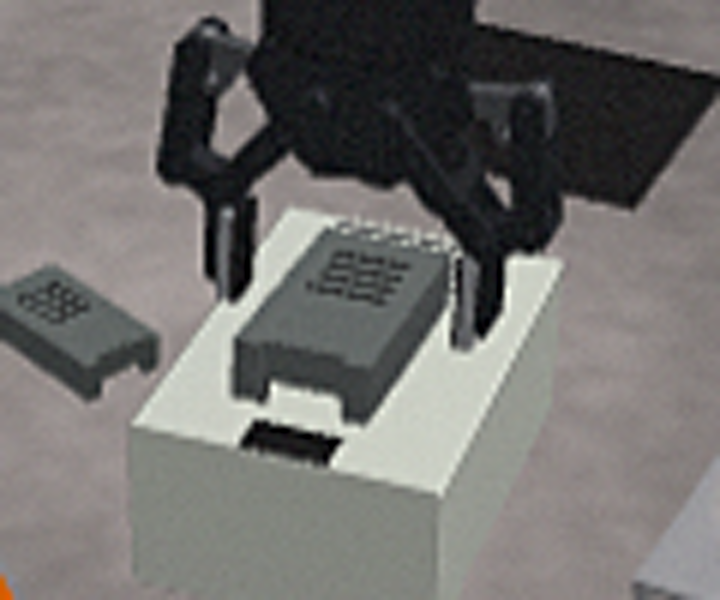

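>>> {"api": "jog_arm", "payload": {
  "plan": [
    [[0,0,0.5],[0,0,0],-0.6],
    [[0,0,0],[0,0,0],-0.3],
    [[0,0,0],[0,0,0],0],
    [[0,0,0],[0,0,0],1],
    [[0,0,0],[0,0,0],1],
    [[0,0,0],[0,0,0],1]
  ]
}}

```text
time_s: 20.62
position: [0.6261, 0.0079, 0.1064]
ee_rot: [1.744, 2.524, -0.076]
force: [-2.8, 1.0, 6.0]
gripper_width: 0.0509
```

```bash
python3 -c "
from plan import *
st()
snap('scene','scene17.png')
"; python3 -c "
import cv2
b=cv2.imread('pics/scene17.png')[130:230,280:400]
cv2.imwrite('pics/z17.png',cv2.resize(b,None,fx=6,fy=6,interpolation=2))"
```

```text
t 20.62 p [0.6261 0.0079 0.1064] yaw 110.71 z [ 0.032 -0.082 -0.996] F [-2.8  1.   6. ] M [ 0.02  0.66 -0.11] w 0.0509 q [-0.16  0.64  0.1   1.71  0.04  0.77  0.26]
```

View pics/z17.png

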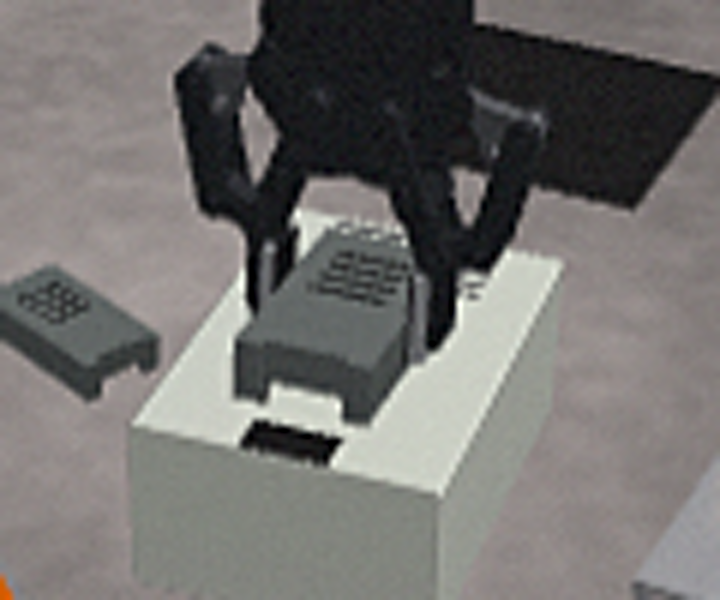

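The cover is gripped square at mid-length (width 50.9 mm). Lifting straight up.

>>> {"api": "jog_arm", "payload": {
  "plan": [
    [[-0.4,0,-4],[0,0,0],1],
    [[-0.7,0,-8],[0,0,0],1],
    [[-1.1,0,-12],[0,0,0],1],
    [[-1.8,0,-20],[0,0,0],1],
    [[-2.5,0,-28],[0,0,0],1],
    [[-1.5,0,-16],[0,2.6,0],1],
    [[0,0,-6],[0,2.6,0],1],
    [[0,0,0],[0,0,0],1],
    [[0,0,0],[0,0,0],1],
    [[0,0,0],[0,0,0],1]
  ]
}}

```text
time_s: 21.5
position: [0.6257, 0.0082, 0.1995]
ee_rot: [-1.784, -2.584, -0.001]
force: [-0.7, -0.2, -1.7]
gripper_width: 0.051
```

```bash
python3 -c "
from plan import *
st()
for n in('top','scene'): snap(n,n+'18.png')
"; python3 -c "
import cv2
b=cv2.imread('pics/scene18.png')[100:230,270:400]
cv2.imwrite('pics/z18.png',cv2.resize(b,None,fx=4.5,fy=4.5,interpolation=2))
a=cv2.imread('pics/top18.png')
cv2.imwrite('pics/z18m.png',cv2.resize(a[200:300,130:250],None,fx=6,fy=6,interpolation=2))"
```

```text
t 21.5 p [0.6257 0.0082 0.1995] yaw 110.73 z [-0.001  0.002 -1.   ] F [-0.7 -0.2 -1.7] M [ 0.05 -0.03 -0.07] w 0.051 q [-0.09  0.55  0.06  1.58 -0.04  1.02  0.34]
```

View pics/z18.png

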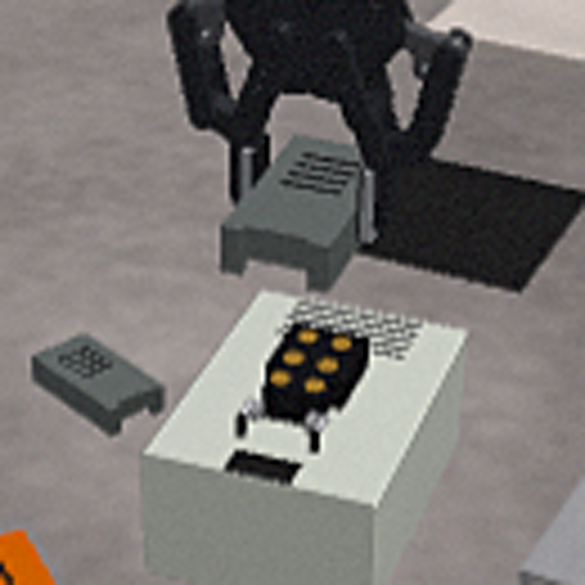

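View pics/z18m.png

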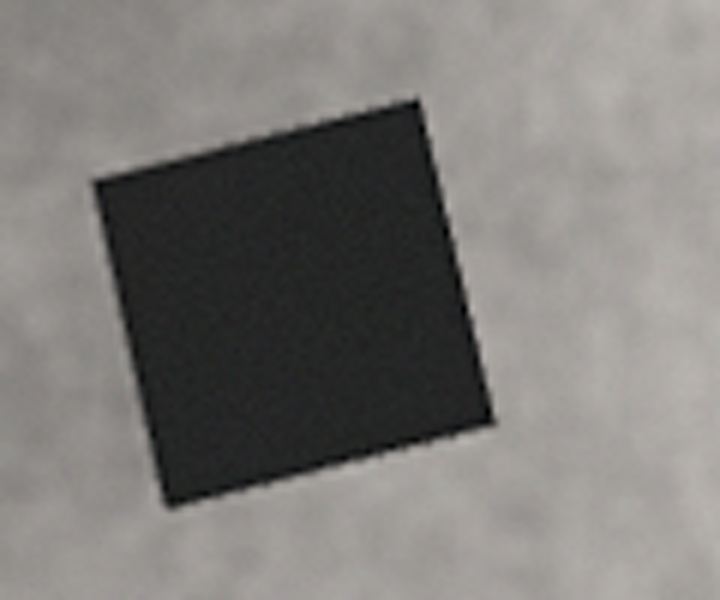

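The cover is off and level; the terminal block and both catches are visible. The mat corners in the zoom are (95,182), (420,98), (495,425) and (167,508).

```bash
python3 -c "
from plan import *
z=lambda x,y:((x+.5)/6-.5+130,(y+.5)/6-.5+200)
C=np.array([atz('top',z(*p),.003) for p in((95,182),(420,98),(495,425),(167,508))]);m=C.mean(0);print(C.round(4),m)
for i in range(4): d=C[(i+1)%4]-C[i];print(np.linalg.norm(d).round(4),np.degrees(np.arctan2(d[1],d[0])).round(1))
"

```

```text
[[0.5344 0.4316 0.003 ]
 [0.5738 0.2886 0.003 ]
 [0.4301 0.2504 0.003 ]
 [0.3919 0.3935 0.003 ]] [0.48254191 0.34100484 0.003     ]
0.1483 -74.6
0.1487 -165.1
0.148 104.9
0.1475 15.0
```

```bash
python3 -c "
from plan import *
plan((.484,.340,.15),105,hand=1,n=14)
"

```

```text
14 rows
[[[25.7,-1.1,3.6],[-0.0,-0.0,0.4],1],[[25.7,-1.2,3.6],[-0.0,-0.0,0.4],1],[[25.7,-1.4,3.5],[-0.0,-0.0,0.4],1],[[25.6,-1.6,3.6],[-0.0,-0.0,0.5],1],[[25.7,-1.8,3.6],[-0.0,-0.0,0.4],1],[[25.6,-2.0,3.6],[-0.0,-0.1,0.4],1],[[25.7,-2.2,3.5],[-0.0,0.0,0.4],1],[[25.6,-2.3,3.5],[-0.0,0.0,0.4],1],[[25.6,-2.6,3.6],[-0.0,0.0,0.4],1],[[25.6,-2.7,3.5],[-0.0,0.0,0.4],1],[[25.5,-2.9,3.5],[-0.0,-0.0,0.5],1],[[25.6,-3.1,3.6],[-0.0,-0.0,0.4],1],[[25.5,-3.3,3.5],[-0.0,-0.0,0.4],1],[[25.5,-3.4,3.5],[-0.0,-0.0,0.4],1]]
```

>>> {"api": "jog_arm", "payload": {
  "plan": [
    [[12,-1,0],[0,0,0.4],1],
    [[25.5,-1,0],[0,0,0.4],1],
    [[25.5,-1.5,0],[0,0,0.4],1],
    [[25.5,-1.5,0],[0,0,0.4],1],
    [[25.5,-2,2],[0,0,0.4],1],
    [[25.5,-2,5],[0,0,0.4],1],
    [[25.5,-2,5],[0,0,0.4],1],
    [[25.5,-2.5,5],[0,0,0.4],1],
    [[25.5,-2.5,5],[0,0,0.4],1],
    [[25.5,-2.5,5],[0,0,0.4],1],
    [[25.5,-3,5],[0,0,0.4],1],
    [[25.5,-3,5],[0,0,0.4],1],
    [[25.5,-3,5],[0,0,0.4],1],
    [[25.5,-3.5,5],[0,0,0.4],1],
    [[12,-2,3],[0,0,0.2],1],
    [[0,0,0],[0,0,0],1],
    [[0,0,0],[0,0,0],1],
    [[0,0,0],[0,0,0],1],
    [[0,0,0],[0,0,0],1]
  ]
}}

```text
time_s: 23.18
position: [0.4863, 0.3347, 0.1513]
ee_rot: [-1.917, -2.489, -0.003]
force: [0.4, -1.0, -0.3]
gripper_width: 0.0506
```

```bash
python3 -c "
from plan import *
st()
plan((.484,.340,.045),105,hand=1,n=6)
for n in('top','scene'): snap(n,n+'19.png')
st()
"; python3 -c "
import cv2
b=cv2.imread('pics/scene19.png')[70:190,310:470]
cv2.imwrite('pics/z19.png',cv2.resize(b,None,fx=4.5,fy=4.5,interpolation=2))"
```

```text
t 23.18 p [0.4863 0.3347 0.1513] yaw 104.8 z [ 0.001  0.002 -1.   ] F [ 0.4 -1.  -0.3] M [-0.02 -0.01  0.01] w 0.0506 q [-0.69  0.55  0.07  1.74 -0.05  0.86 -0.34]
6 rows
[[[0.9,-0.2,17.7],[0.0,-0.0,-0.0],1],[[1.0,-0.1,17.7],[0.0,-0.0,-0.1],1],[[0.9,-0.2,17.8],[0.0,-0.0,-0.0],1],[[0.9,-0.2,17.7],[0.0,-0.1,-0.0],1],[[1.0,-0.1,17.7],[0.1,0.0,-0.1],1],[[0.9,-0.2,17.7],[-0.0,0.0,-0.0],1]]
t 23.28 p [0.4863 0.335  0.1513] yaw 104.8 z [ 0.001  0.002 -1.   ] F [-0.2  0.7 -0.9] M [ 0.01  0.03 -0.01] w 0.0509 q [-0.69  0.55  0.07  1.74 -0.05  0.86 -0.34]
```

View pics/z19.png

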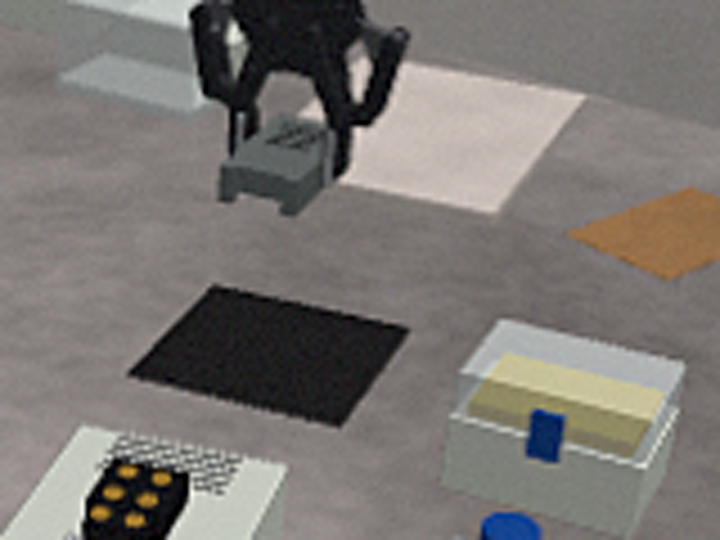

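The cover is level above the mat. Going down.

>>> {"api": "jog_arm", "payload": {
  "plan": [
    [[1,0,15],[0,0,0],1],
    [[1,0,25],[0,0,0],1],
    [[1,0,28],[0,0,0],1],
    [[1,0,22],[0,0,0],1],
    [[0.5,0,14],[0,0,0],1],
    [[0.5,0,8],[0,0,0],1],
    [[0,0,3],[0,0,0],1],
    [[0,0,0],[0,0,0],1],
    [[0,0,0],[0,0,0],1],
    [[0,0,0],[0,0,0],1]
  ]
}}

```text
time_s: 24.12
position: [0.4849, 0.3417, 0.0372]
ee_rot: [-1.914, -2.49, -0.006]
force: [0.0, 0.1, -1.3]
gripper_width: 0.051
```

```bash
python3 -c "
from plan import *
st()
for n in('top','scene'): snap(n,n+'20.png')
"; python3 -c "
import cv2
b=cv2.imread('pics/scene20.png')[100:190,320:440]
cv2.imwrite('pics/z20.png',cv2.resize(b,None,fx=6,fy=6,interpolation=2))"
```

```text
t 24.12 p [0.4849 0.3417 0.0372] yaw 104.91 z [ 0.002  0.004 -1.   ] F [ 0.   0.1 -1.3] M [-0.02  0.04 -0.04] w 0.051 q [-0.69  0.7   0.05  1.83 -0.06  0.61 -0.34]
```

View pics/z20.png

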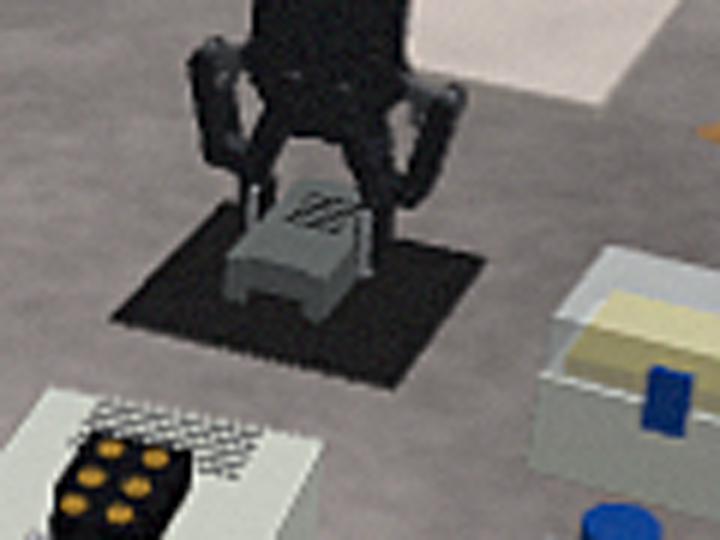

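>>> {"api": "jog_arm", "payload": {
  "plan": [
    [[0,0,3],[0,0,0],1],
    [[0,0,3],[0,0,0],1],
    [[0,0,2],[0,0,0],1],
    [[0,0,1],[0,0,0],1],
    [[0,0,0],[0,0,0],1],
    [[0,0,0],[0,0,0],1],
    [[0,0,0],[0,0,0],1]
  ]
}}

```text
time_s: 24.8
position: [0.4841, 0.3415, 0.027]
ee_rot: [-1.913, -2.49, -0.003]
force: [1.1, -0.6, -1.9]
gripper_width: 0.051
```

>>> {"api": "jog_arm", "payload": {
  "plan": [
    [[0,0,1],[0,0,0],1],
    [[0,0,0.7],[0,0,0],1],
    [[0,0,0],[0,0,0],1],
    [[0,0,0],[0,0,0],1]
  ]
}}

```text
time_s: 25.13
position: [0.4842, 0.3416, 0.0256]
ee_rot: [-1.913, -2.49, -0.004]
force: [-0.8, 0.4, 0.6]
gripper_width: 0.0508
```

>>> {"api": "jog_arm", "payload": {
  "plan": [
    [[0,0,0.8],[0,0,0],1],
    [[0,0,0],[0,0,0],1],
    [[0,0,0],[0,0,0],1]
  ]
}}

```text
time_s: 25.38
position: [0.4842, 0.3416, 0.0255]
ee_rot: [-1.913, -2.49, -0.004]
force: [-3.0, -1.6, 9.4]
gripper_width: 0.051
```

```bash
python3 -c "
from plan import *
st()
for n in('top','scene'): snap(n,n+'21.png')
"; python3 -c "
import cv2
b=cv2.imread('pics/scene21.png')[100:190,320:440]
cv2.imwrite('pics/z21.png',cv2.resize(b,None,fx=6,fy=6,interpolation=2))"
```

```text
t 25.38 p [0.4842 0.3416 0.0255] yaw 104.94 z [ 0.001  0.003 -1.   ] F [-3.  -1.6  9.4] M [-0.36  0.28 -0.01] w 0.051 q [-0.69  0.72  0.05  1.84 -0.06  0.59 -0.33]
```

View pics/z21.png

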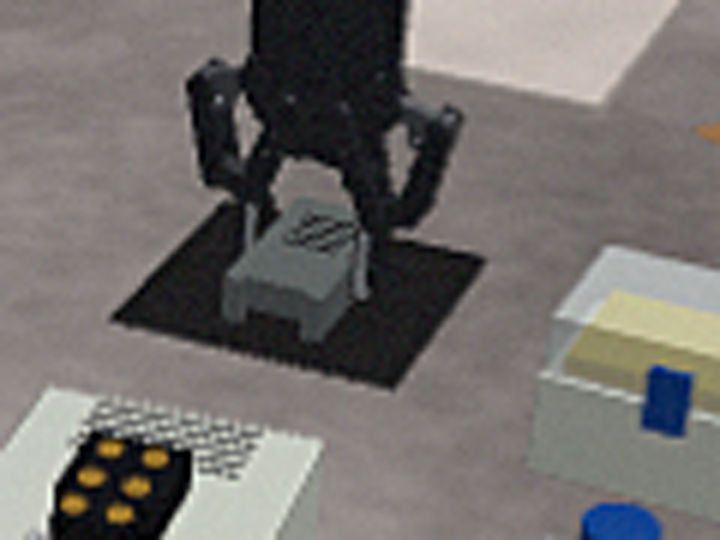

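Resting on the mat (+9 N). I'll ease off slightly, release, then rise.

>>> {"api": "jog_arm", "payload": {
  "plan": [
    [[0,0,-0.5],[0,0,0],0],
    [[0,0,0],[0,0,0],-0.4],
    [[0,0,0],[0,0,0],-0.8],
    [[0,0,0],[0,0,0],-1],
    [[0,0,0],[0,0,0],-1],
    [[0,0,0],[0,0,0],-1],
    [[0,0,-10],[0,0,0],-1],
    [[0,0,-25],[0,0,0],-1],
    [[0,0,-35],[0,0,0],-1],
    [[0,0,-35],[0,0,0],-1],
    [[0,0,-35],[0,0,0],-1],
    [[-15,0,-20],[0,0,0],-1],
    [[0,0,-8],[0,0,0],-1],
    [[0,0,0],[0,0,0],-1],
    [[0,0,0],[0,0,0],-1],
    [[0,0,0],[0,0,0],-1]
  ]
}}

```text
time_s: 26.82
position: [0.4869, 0.3268, 0.1915]
ee_rot: [-1.912, -2.49, 0.0]
force: [-0.6, 0.6, 0.3]
gripper_width: 0.0855
```

```bash
python3 -c "
from plan import *
st()
for n in('top','scene'): snap(n,n+'22.png')
"; python3 -c "
import cv2
b=cv2.imread('pics/scene22.png')[90:300,150:480]
cv2.imwrite('pics/z22.png',cv2.resize(b,None,fx=2.4,fy=2.4,interpolation=2))"
```

```text
t 26.82 p [0.4869 0.3268 0.1915] yaw 104.97 z [-0.002  0.001 -1.   ] F [-0.6  0.6  0.3] M [-0.01 -0.01  0.02] w 0.0855 q [-0.68  0.5   0.07  1.7  -0.05  0.95 -0.33]
```

View pics/z22.png

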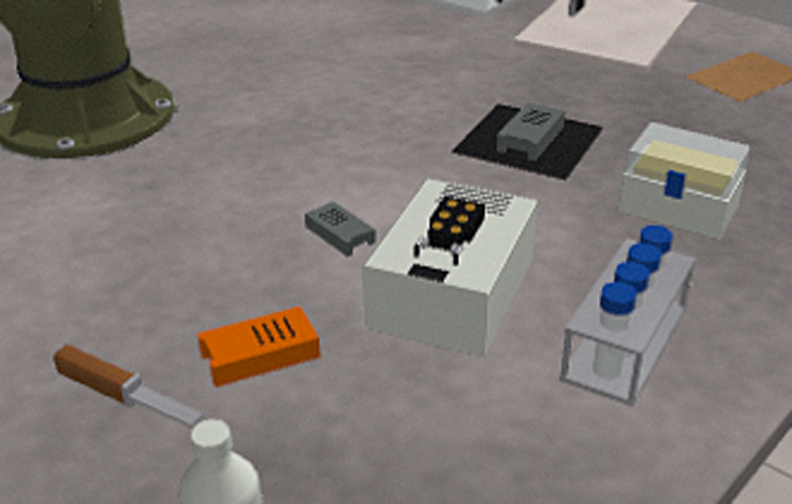

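View pics/top22.png

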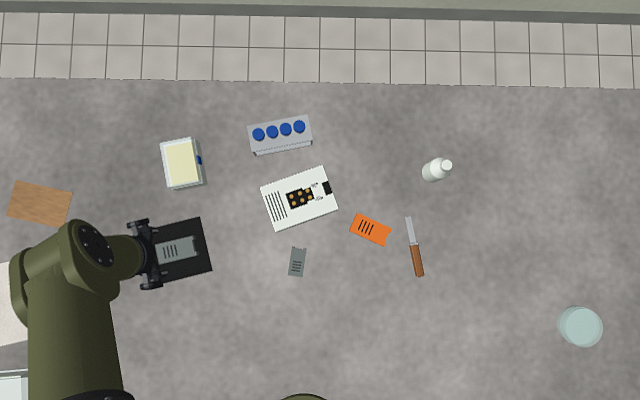

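The cover sits upright on the mat at (178,248) in the top view, the tool lies flat at (415,247), and the bottle, rack and tip box are unmoved. The gripper is clear, so I'm handing in.

```bash
python3 -c "
from plan import *
print(ctrl.finish_job());st()"
```

```text
the job is handed in; nothing more can be done
None
the job is handed in; nothing more can be done
```

The job is done and handed in, at about 27 s of the 58 s allowed. I can't see the verdict, since the hand-in reports none.

- **Prying:** I picked up the pry tool and slid its blade about 17 mm under the lip at the notch. I levered over the box edge to about 27–29°. The lip rose roughly 13 mm by the picture and stayed tilted up after I pulled the blade out. The fingers did not touch the cover before that.
- **Tool:** It lies flat on the bench at its original spot.
- **Cover:** I gripped it by its plain sides, lifted it straight off, levelled it and lowered it slowly onto the dark mat. I read about 9 N on contact, then released it and backed away.

**Last checks:** In the final pictures the cover is right way up near the middle of the mat, and the terminal block and catches are exposed. The bottle, rack and tip box look unmoved. The gripper is open at about 0.19 m height, and its force reads near zero. The highest force I read was about 10 N, but I only read it at the end of each move and around the pictures.

**Disagreements:**
- The two cameras put the supply about 5 mm apart. I used a joint fit, checked against the blade and notch in the top view.
- My first approach to the tool overshot by about 10 mm because the arm had not settled. I corrected it before gripping, and nothing was disturbed.

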